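# Change the bar on the cut-off machine and tray the cut blanks

### The arm

A 6-joint arm with a two-finger parallel gripper is mounted at the origin on the work surface. World frame = base frame: x ahead of the robot, y to its left, z up, the work surface at z = 0. Lengths are in mm, angles in degrees, forces in N, time in s.
With the tool pointing down it reaches from about 375 to 750 mm from the base axis. Payload 9 kg.
Tool frame: the origin (TCP) lies between the finger pads; the fingertips stand 17 mm ahead of it and the grasp point (between the pads) lies 2 mm behind it; x points along the fingers, z is the direction in which the jaws open and shut, and the axes are right-handed (so a half turn about x gives the same grasp; the last joint's range is limited). The gripper opens to 85 mm and grips with 20 to 120 N. Pads are 22 mm wide; open, the fingers measure 114 mm over their backs; the gripper's body (76 mm by 85 mm) begins 54 mm behind the grasp point. The pads swing forward as they close: fully open they stand 13 mm farther back than shut.
Start: joints at [55.48, 5.964, 5.575, 89.605, 0, 77.527], TCP at [225.232, 556.156, 212.931] pointing down, gripper open.
Joint ranges: [-171.21, 171.21], [-48.23, 106.86], [-62.78, 66.21], [-105.2, 120.99], [-86.42, 89.51], [-180, 180]. Speed limits (degrees/s): [127.2, 127.2, 147.25, 180, 180, 180].

### API

Orientations are given as a 3x3 rotation matrix whose columns are the frame's x, y, z axes.
In Python, from rig import status, grab_frame, camera_params, robot gives the robot as it stands.
- The arm moves only by the tool move_arm, never from a script. Its argument "motion" is a list of rows, each a list of 4 numbers: the shift along the world's x, y, z in mm, then the turn about the world's z in degrees. A call has 1 to 10 rows; each row is the pose to reach, as a shift and turn from the pose measured when the call began; what a row does not reach only later rows make up. A row lasts 1/8 s, in which the tool goes at most 62.5 mm and 10.7 degrees, less where a joint would pass 70% of its speed; a pose out of reach is approached as far as the arm can. A call with a gripper value outside its range is refused whole. "fingers" is the finger opening in mm, from 0 to 85.4, set as the call begins (left out, the last holds). The fingers move at their own pace and stop on an object; "squeeze" is the grip in N (left out, the last holds). Time passes only in rows, so rows that repeat a pose let the fingers close. It gives the time, the measured TCP pose, the force and the opening at its end, in the units of the state.
- status.sense(): the state, without advancing time (a new reading comes with each control period).
- grab_frame(name): name is "scene" or "top" or "wrist"; returns the picture (400x640x3 uint8, blue, green, red); there is no depth.
- camera_params(name): a dict with "K" (3x3 intrinsics, pixels), "world_to_cam" (4x4, takes a point from world to camera coordinates). Camera axes: x right, y down, z forward; pixel columns grow to the right and rows downward; lengths in mm; the calibration is good to about 2 mm. A picture is of the moment at which its call begins: read the wrist's pose just before it. camera_params takes no time and is no camera call; for the wrist camera it gives the pose at the moment of the call.
- robot.hand_in(): hands the job in, once; it reports no verdict.
The state is a dict: "clock": time; "joint_positions": joint angles; "qd": joint speeds; "joint_torque": joint torques, N m; "tool_pos": TCP position; "orientation": TCP orientation; "ft_force": force on the tool from outside, world axes, zero at the start; "wrist_torque": the same for the moment, N m; "grip_width": finger opening in mm.
Only numpy, scipy, OpenCV 4.12 (cv2) and the standard library are available. Lean on these libraries where they do the work, as an engineer would, in place of code of your own. Each camera call takes 0.05 s, during which the arm holds its last target.

### The job

Change over the bar on the little cut-off machine: swing its red-knobbed lever open, draw the used-up remnant out of the collet and lay it in the blue bin, then feed the new aluminium bar with the green-painted end from the rack into the open collet until it is fully home against the stop inside, and swing the lever fully closed to clamp it. Also lay every round blank that was cut from the old bar (three to five, on or near the blue mat) flat in the empty six-pocket white tray, one to a pocket (not in the stacks of full trays). Leave the dark hex bar and the other things on the bench where they are.

Things in the scene. Friction and masses are not known exactly. Their poses are not given: they have to be found in the camera images.
- lever (a joint): Collet lever on top of the cut-off machine, hinged about a vertical axis: 0 = fully closed (collet clamps), 0.8 rad = fully open (end stop). Growing values turn it anticlockwise seen from above. It stays where it is left; about 2 to 3 N at the knob moves it. It closes three collet segments on the bar and centres it: bore 44.5 mm open, 40 mm closed; a bar laid in the open collet drops by about 2 mm and stays level.
- lever_knob (a point): Centre of the lever's red ball knob, 30 mm in diameter, on a short neck 22 mm above the lever arm (a steel rod 12 mm thick). Free all round and from above.
- lever_hinge (a point): Point on the lever's vertical pivot axis, at the height of the knob's centre. The knob moves on a circle of 125 mm radius about it.
- collet_mouth (a point): Centre of the collet's mouth, at the front face of the machine's nose, 100 mm above the table. Its y axis is the horizontal spindle axis and points out of the mouth (away from the machine); z is up. The bore opens as a cone, 60 mm wide at the face and 45 mm wide 10 mm in, then runs straight (45 mm wide with the lever open).
- cutoff: The cut-off machine, fixed; origin at the centre of its underside, axes as collet_mouth. Its nose is a round sleeve 82 mm in diameter, sticking out 37 mm from the headstock, whose top is 48 mm above the spindle axis. Its base below the axis is at most 45 mm high; the drawn-back saw stays 80 mm or more to the +x side of the axis.
- collet_stop (a point): Centre of the depth stop, a flat face across the bore 97 mm behind the mouth; same axes as collet_mouth. A bar is home when its end touches it; the new bar then stands 63 mm out of the mouth and its centre is 80 mm from the stop (17 mm behind the mouth).
- remnant_center (a point): Centre of the remnant, a plain aluminium round bar 40 mm in diameter and 128 mm long, about 0.43 kg, lying along its y axis (sideways = x). At the start it is clamped in the collet against the stop and stands 31 mm out of the mouth.
- bin: Blue open remnant bin, 122 x 170 x 36 mm (x, y, z), walls and floor 4 mm thick, origin at the centre of its underside. The remnant fits lying along its y axis; then its centre is 24 mm above the bin's underside.
- bar_center (a point): Centre of the new bar, an aluminium round bar 40 mm in diameter and 160 mm long, about 0.54 kg, along its y axis, with a green-painted band at its +y end (either end may go in first). It lies level in two V-notches of the rack, its centre 38 mm above the table; notch plates 12 mm wide stand 70 mm either side of the rack's middle (bar within 8 mm of it); between them is only the rack's base, 8 mm high.
- hexbar_center (a point): Centre of a dark steel hexagon bar, 22 mm across flats, 150 mm long, in the same rack, 85 mm from the new bar. Not wanted: leave alone.
- blank1_center (a point): Centre of a round aluminium blank, 40 mm in diameter, 6 mm thick, 20 g, lying flat on the 2 mm thick blue foam mat (or the table); z is its disc axis. May be absent.
- blank2_center (a point): Another blank, the same. May be absent.
- blank3_center (a point): Another blank, the same. May be absent.
- blank4_center (a point): Another blank, the same. May be absent.
- blank5_center (a point): Another blank, the same. May be absent.
- tray: White pocket tray with grey pocket floors, 190 x 128 x 22 mm (x, y, z), fixed, origin at the centre of its underside. Six square pockets 58 mm wide and 7 mm deep, parted by 4 mm ribs; centres at x = -62, 0, 62 mm and y = -31, 31 mm; pocket floors 15 mm and rib tops 22 mm above the underside. A blank lying in a pocket has its centre 18 mm above the underside.
- mat: Blue foam mat, 170 x 200 x 2 mm, fixed, origin at the centre of its underside.
- solvent: White bottle, 54 mm in diameter, 130 mm high; leave alone.
- jar: Amber jar, 60 mm in diameter, 70 mm high; leave alone.
- brush: Hand brush lying; leave alone.
- driver: Green screwdriver lying; leave alone.
- cotbox: Cardboard box 110 x 70 x 50 mm; leave alone.
Not all that is in view belongs to the job. What is shaped like the part that bears blank2_center but orange is not meant.

How it is judged (in metres and radians):
On the way, in this order (a step that is already met when the one before it is completed fails the run):
1. the lever is swung open (value of joint lever above 0.6 rad), for 0.2 s.
2. the remnant lies in the blue bin (x of remnant_center in the frame of bin between -0.056 and 0.056 m and y of remnant_center in the frame of bin between -0.08 and 0.08 m and z of remnant_center in the frame of bin between 0 and 0.034 m), for 0.2 s.
3. the new bar is home against the stop in the open collet (y of bar_center in the frame of collet_stop between 0.076 and 0.083 m and x of bar_center in the frame of collet_stop between -0.004 and 0.004 m and z of bar_center in the frame of collet_stop between -0.004 and 0.004 m and angle between the y axis of bar_center and the y axis of collet_stop, either way round below 0.06 rad and value of joint lever above 0.5 rad), for 0.2 s.
4. the lever is closed on the bar, which is still home (y of bar_center in the frame of collet_stop between 0.076 and 0.083 m and x of bar_center in the frame of collet_stop between -0.004 and 0.004 m and z of bar_center in the frame of collet_stop between -0.004 and 0.004 m and angle between the y axis of bar_center and the y axis of collet_stop, either way round below 0.06 rad and value of joint lever below 0.12 rad), for 0.2 s.
At the end, for the whole second after the job is handed in: The lever is closed (below 0.12 rad) and the new bar is in the collet, its end within 3 mm of the stop, within 4 mm of the spindle axis and 0.06 rad of its direction; the remnant lies inside the blue bin; every blank present lies flat on a pocket floor of the tray (within 0.12 rad) (all of step 2 and all of step 4 and x of blank1_center in the frame of tray between -0.092 and 0.092 m and y of blank1_center in the frame of tray between -0.061 and 0.061 m and z of blank1_center in the frame of tray between 0.015 and 0.0205 m and angle between the z axis of each of blank1_center, blank2_center, blank3_center, blank4_center, blank5_center and the z axis of tray, either way round below 0.12 rad and x of blank2_center in the frame of tray between -0.092 and 0.092 m and y of blank2_center in the frame of tray between -0.061 and 0.061 m and z of blank2_center in the frame of tray between 0.015 and 0.0205 m and x of blank3_center in the frame of tray between -0.092 and 0.092 m and y of blank3_center in the frame of tray between -0.061 and 0.061 m and z of blank3_center in the frame of tray between 0.015 and 0.0205 m and x of blank4_center in the frame of tray between -0.092 and 0.092 m and y of blank4_center in the frame of tray between -0.061 and 0.061 m and z of blank4_center in the frame of tray between 0.015 and 0.0205 m and x of blank5_center in the frame of tray between -0.092 and 0.092 m and y of blank5_center in the frame of tray between -0.061 and 0.061 m and z of blank5_center in the frame of tray between 0.015 and 0.0205 m); the robot touches nothing.
It fails at once if the hex bar or another bystander is moved by more than 30 mm (distance of any of hexbar_center, solvent, jar, brush, driver, cotbox from where it was at the start of the episode above 0.03 m).
Of blank1, blank2, blank3, blank4, blank5 only 3 to 5 are there at a start; the rules pass over those that are not, and their reading is None.
At some moment in a run one of blank1, blank2, blank3, blank4, blank5 may be knocked a few centimetres aside while the robot is not near it.
It also fails if it takes over 210 s, if anything falls off the work surface, if the arm or the gripper's body presses on something with over 40 N, if the wrist force passes 120 N, or if a joint passes its speed limit or range.

## Working session

There is one attempt and no reset: what is moved stays moved. The work goes in short steps, Python scripts to look and compute and a tool call to move; the robot and the scene stay as the last step left them, time stands still between calls to the robot, and variables do not carry over. Pictures are saved under pics/ and viewed, and the job is handed in when it is done.

Besides the shell and the picture viewer there is one more tool, called after "Request:" in YAML: its name, and indented under it one key for each argument. move_arm: Moves the arm, as the interface text tells. Its arguments: {"type":"object","properties":{"motion":{"type":"array","items":{"type":"array","items":{"type":"number"}}},"fingers":{"type":"number"},"squeeze":{"type":"number"}},"required":["motion"]}

```bash
ls; mkdir -p pics; cat > h.py <<'E'
import numpy as np, cv2
from rig import status, grab_frame, camera_params, robot
def px2w(name,u,v,z,P=None):
    P=P or camera_params(name); K=np.array(P["K"]);T=np.array(P["world_to_cam"])
    R=T[:3,:3];t=T[:3,3]; c=-R.T@t; d=R.T@np.linalg.inv(K)@np.array([u,v,1.])
    return c+d*(z-c[2])/d[2]
def w2px(name,p,P=None):
    P=P or camera_params(name); K=np.array(P["K"]);T=np.array(P["world_to_cam"])
    q=K@(T[:3,:3]@np.array(p,float)+T[:3,3]); return q[:2]/q[2]
E
python3 - <<'E'
from h import *
s=status.sense(); print(s)
for n in("scene","top","wrist"):
    P=camera_params(n);print(n,np.array(P["K"]).round(1).tolist(),np.array(P["world_to_cam"]).round(3).tolist())
    cv2.imwrite(f"pics/{n}0.png",grab_frame(n))
E
```

```text
pics
{'clock': 0.0, 'joint_positions': array([ 5.54789165e+01,  5.99798999e+00,  5.52771409e+00,  8.96035189e+01,
       -9.25541661e-07,  7.75277560e+01]), 'qd': array([ 0.02336081,  0.03197614,  0.05766409, -0.01452978, -0.03862535,
       -0.01506875]), 'joint_torque': array([-1.04469062e-03, -5.56932986e+01,  5.03647864e+01,  1.70865969e-02,
       -4.73315868e-04, -9.81616580e-06]), 'tool_pos': array([225.02073663, 555.8378467 , 212.13504158]), 'orientation': array([[-7.29886748e-04, -9.26864098e-01,  3.75396340e-01],
       [-1.06118358e-03,  3.75396946e-01,  9.26863532e-01],
       [-9.99999171e-01,  2.78140978e-04, -1.25757022e-03]]), 'ft_force': array([-0.45392688,  0.62363869, -0.33266408]), 'wrist_torque': array([ 0.00582809, -0.00920365, -0.0206204 ]), 'grip_width': 85.28358403848618}
scene [[391.9, 0.0, 320.1], [0.0, 391.9, 195.4], [0.0, 0.0, 1.0]] [[-0.597, 0.802, -0.015, 245.421], [0.448, 0.318, -0.836, -165.329], [-0.666, -0.505, -0.549, 1741.226], [0.0, 0.0, 0.0, 1.0]]
top [[421.6, 0.0, 311.8], [0.0, 421.6, 198.1], [0.0, 0.0, 1.0]] [[-0.013, -1.0, 0.016, 85.631], [-0.999, 0.013, -0.051, 535.0], [0.051, -0.017, -0.999, 1370.27], [0.0, 0.0, 0.0, 1.0]]
wrist [[282.2, 0.0, 318.5], [0.0, 282.2, 199.2], [0.0, 0.0, 1.0]] [[0.375, 0.927, -0.001, -598.938], [0.882, -0.356, 0.308, -40.743], [0.285, -0.117, -0.951, 380.129], [0.0, 0.0, 0.0, 1.0]]
```

View pics/top0.png

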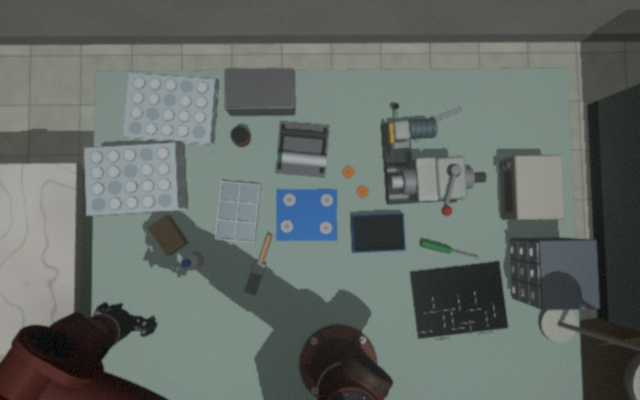

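View pics/scene0.png

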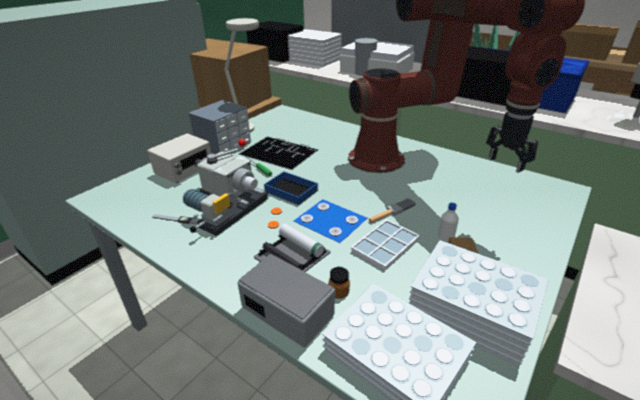

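View pics/wrist0.png

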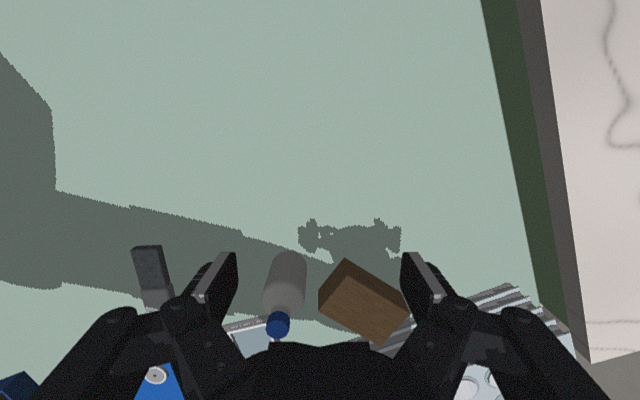

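```bash
python3 - <<'E'
from h import *
im=cv2.imread("pics/top0.png")
cv2.imwrite("pics/c1.png",cv2.resize(im[170:260,200:350],None,fx=5,fy=5,interpolation=cv2.INTER_CUBIC))
cv2.imwrite("pics/c2.png",cv2.resize(im[95:260,345:495],None,fx=3.6,fy=3.6,interpolation=cv2.INTER_CUBIC)[:600])
cv2.imwrite("pics/c3.png",cv2.resize(im[110:210,215:380],None,fx=4.8,fy=4.8,interpolation=cv2.INTER_CUBIC))
E
```

```text
(no output)
```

View pics/c1.png

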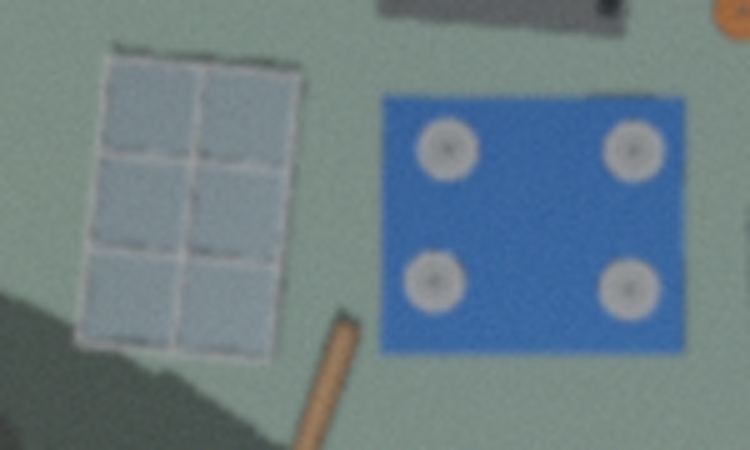

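View pics/c2.png

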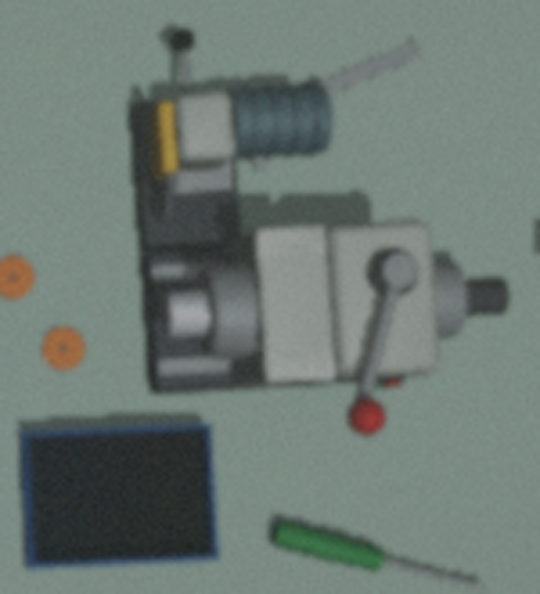

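View pics/c3.png

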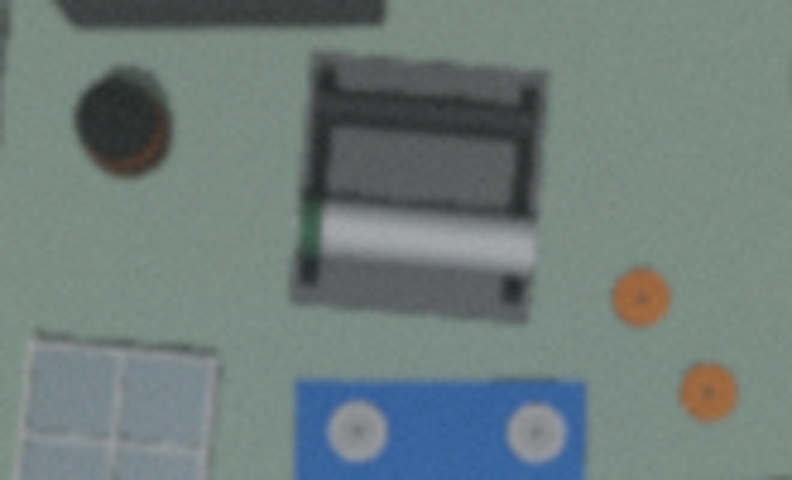

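```bash
python3 - <<'E'
from h import *
def pr(n,u,v,z): print(n,px2w("top",u,v,z).round(0)[:2])
# crop c1: /5 + (200,170)
for i,(u,v) in enumerate([(448,150),(634,151),(435,282),(630,289)]): pr(f"blank{i}",200+u/5,170+v/5,8)
for n,u,v in [("tA",108,58),("tB",298,68),("tC",270,358),("tD",80,345)]: pr(n,200+u/5,170+v/5,22)
for n,u,v in [("binA",22,428),("binB",210,425),("binC",217,557),("binD",27,566)]: pr(n,345+u/3.6,95+v/3.6,36)
pr("knob",345+367/3.6,95+416/3.6,190);pr("hinge",345+393/3.6,95+270/3.6,190)
pr("remEnd",345+168/3.6,95+313/3.6,120);pr("noseFar",345+258/3.6,95+310/3.6,120)
pr("barG",215+302/4.8,110+228/4.8,58);pr("barE",215+537/4.8,110+245/4.8,58)
P=camera_params("wrist");T=np.array(P["world_to_cam"]);print("wristcam",-T[:3,:3].T@T[:3,3])
print(w2px("top",[0,0,0]))
E
```

```text
blank0 [531. 152.]
blank1 [529.  29.]
blank2 [444. 161.]
blank3 [438.  33.]
tA [593. 372.]
tB [585. 248.]
tC [397. 268.]
tD [407. 390.]
binA [482. -47.]
binB [ 483. -216.]
binC [ 365. -220.]
binD [359. -49.]
knob [ 486. -306.]
hinge [ 603. -330.]
remEnd [ 577. -163.]
noseFar [ 578. -240.]
barG [665. 186.]
barE [652.  30.]
wristcam [152.13905004 585.09302317 373.50912586]
[338.13404819 362.71768093]
```

Request:
move_arm:
  motion:
    - [30,-50,40,-6]
    - [60,-100,80,-14]
    - [90,-150,90,-22]
    - [115,-205,90,-30]
    - [140,-260,90,-38]
    - [165,-315,90,-46]
    - [190,-370,90,-54]
    - [215,-425,90,-61]
    - [240,-480,90,-68]
    - [265,-535,90,-68]

```text
clock: 1.4
tool_pos: [490.5, 18.8, 302.2]
orientation: [[-0.001, 0.003, 1.0], [0.0, 1.0, -0.003], [-1.0, 0.0, -0.001]]
ft_force: [0.4, 0.8, 1.4]
grip_width: 85.6
```

```bash
python3 - <<'E'
from h import *
s=status.sense(); print(s['clock'],s['tool_pos'],s['orientation'][:,2],s['joint_positions'])
P=camera_params("wrist");im=grab_frame("wrist");np.savez("pics/w1.npz",K=P["K"],T=P["world_to_cam"])
cv2.imwrite("pics/w1.png",im)
E
```

```text
1.4 [490.50766131  18.8454476  302.22380448] [ 9.99995383e-01 -2.93899413e-03 -7.71900616e-04] [-1.31129028e+01 -1.05703546e+01 -1.15508243e+00  9.94621190e+01
  6.38252615e-03  7.70554933e+01]
```

View pics/w1.png

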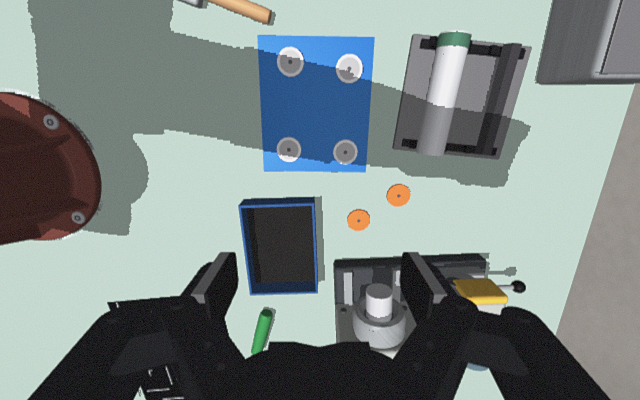

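Request:
move_arm:
  motion:
    - [0,-55,20,0]
    - [0,-110,40,0]
    - [10,-165,45,0]
    - [20,-220,50,0]
    - [30,-250,50,0]
    - [30,-250,50,0]

```text
clock: 2.2
tool_pos: [522.6, -238.9, 349.4]
orientation: [[-0.003, 0.008, 1.0], [-0.001, 1.0, -0.008], [-1.0, -0.001, -0.003]]
ft_force: [-0.8, 0.4, -0.9]
grip_width: 85.5
```

```bash
python3 - <<'E'
from h import *
s=status.sense(); print(s['clock'],s['tool_pos'],s['orientation'][:,2])
P=camera_params("wrist");im=grab_frame("wrist");np.savez("pics/w2.npz",K=P["K"],T=P["world_to_cam"])
cv2.imwrite("pics/w2.png",im)
E
```

```text
2.2 [ 522.60808401 -238.8959211   349.44983675] [ 0.99996263 -0.00813954 -0.00291366]
```

View pics/w2.png

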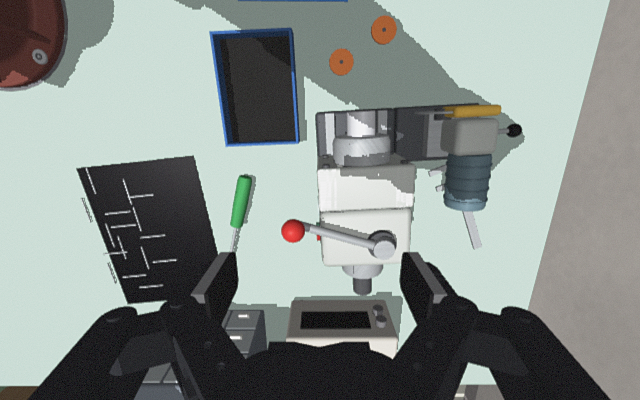

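```bash
cat >> h.py <<'E'
def ld(n):
    d=np.load(f"pics/{n}.npz"); return {"K":d["K"],"world_to_cam":d["T"]}
def tri(obs):
    A=[];b=[]
    for P,u,v in obs:
        M=np.array(P["K"])@np.array(P["world_to_cam"])[:3]
        for c,r in((u,0),(v,1)):
            q=c*M[2]-M[r]; A.append(q[:3]);b.append(-q[3])
    x,res,_,_=np.linalg.lstsq(np.array(A),np.array(b),rcond=None); return x
def shot(n):
    s=status.sense();P=camera_params("wrist");im=grab_frame("wrist");np.savez(f"pics/{n}.npz",K=P["K"],T=P["world_to_cam"]);cv2.imwrite(f"pics/{n}.png",im)
    print(s['clock'],s['tool_pos'].round(1),s['orientation'][:,2].round(3),s['ft_force'].round(1),s['grip_width']); return im
def crop(n,u0,v0,u1,v1,f,o):
    im=cv2.imread(f"pics/{n}.png");cv2.imwrite(f"pics/{o}.png",cv2.resize(im[v0:v1,u0:u1],None,fx=f,fy=f,interpolation=cv2.INTER_CUBIC))
E
python3 - <<'E'
from h import *
t=camera_params("top");w=ld("w2")
print("knob",tri([(t,446.9,210.6),(w,292,230)]),"piv",tri([(t,454.2,170),(w,382,241)]))
crop("w2",270,100,430,220,5,"d1"); crop("w1",220,190,420,340,4,"d2"); crop("w1",240,20,540,180,2.6,"d3")
E
```

```text
knob [ 486.71739631 -311.85409827  172.67642843] piv [ 609.38048476 -345.21738942  145.77936226]
```

View pics/d1.png

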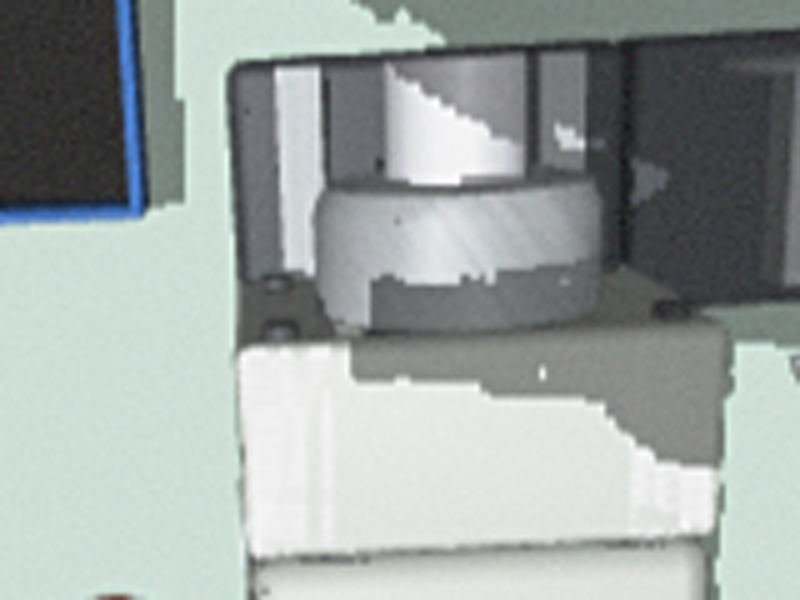

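View pics/d2.png

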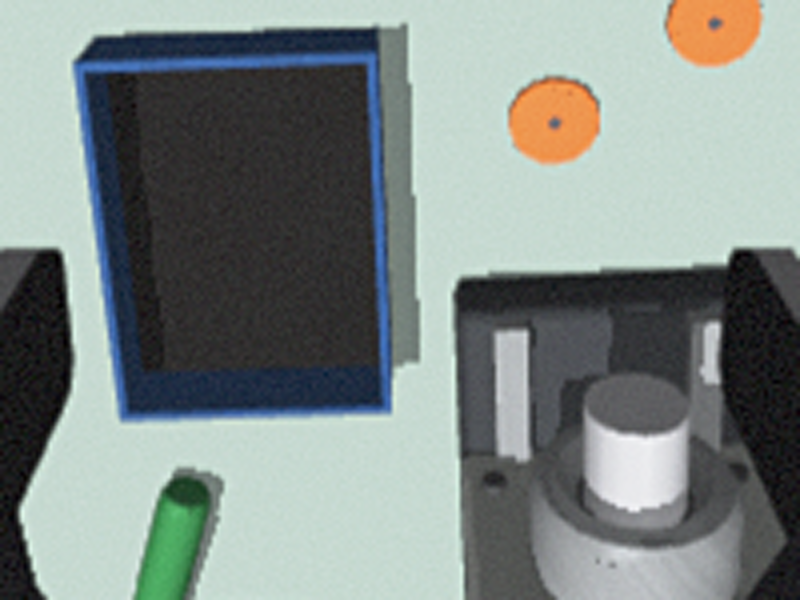

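View pics/d3.png

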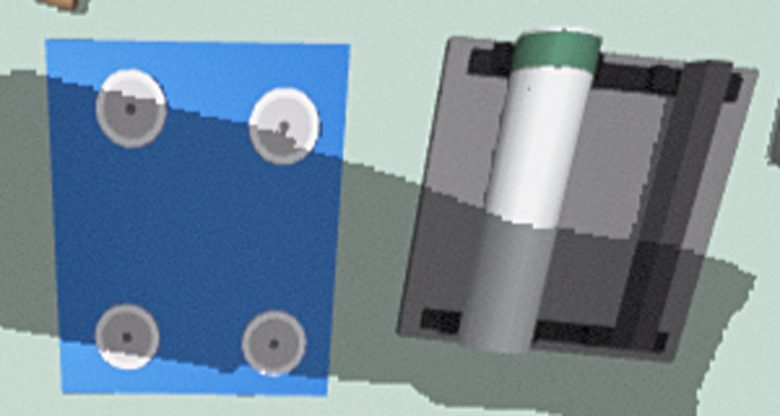

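```bash
python3 - <<'E'
from h import *
w1=ld("w1");w2=ld("w2")
def p(n,P,u,v,z): print(n,px2w("",u,v,z,P).round(1)[:2]); return px2w("",u,v,z,P)
a=p("hsL",w2,270+238/5,100+348/5,148);b=p("hsR",w2,270+728/5,100+322/5,148)
print("yaw",np.degrees(np.arctan2(b[1]-a[1],b[0]-a[0])))
a=p("hsL2",w2,270+252/5,100+555/5,148);b=p("hsR2",w2,270+712/5,100+538/5,148)
print("yaw",np.degrees(np.arctan2(b[1]-a[1],b[0]-a[0])))
p("noseEdgeL@100",w2,270+318/5,100+200/5,100);p("noseEdgeR",w2,270+600/5,100+190/5,100)
p("remend",w1,220+637/4,190+406/4,100)
p("remtop w2",w2,270+455/5,100+178/5,120)
for n,u,v in[("bA",77,64),("bB",376,55),("bC",390,410),("bD",122,417)]: p(n,w1,220+u/4,190+v/4,36)
for i,(u,v) in enumerate([(131,107),(284,125),(127,337),(274,344)]): p(f"blank{i}",w1,240+u/2.6,20+v/2.6,8)
a=p("barG axis",w1,240+557/2.6,20+62/2.6,38);b=p("barE axis",w1,240+495/2.6,20+345/2.6,38)
d=a-b;print("bar yaw from y", np.degrees(np.arctan2(-d[0],d[1])))
p("barG end",w1,240+562/2.6,20+28/2.6,56);p("barE end",w1,240+495/2.6,20+352/2.6,56)
print(np.array(w1["world_to_cam"]))
for n,u,v in[("rA",450,36),("rB",757,70),("rC",672,360),("rD",398,333)]: p(n,w1,240+u/2.6,20+v/2.6,8)
E
```

```text
hsL [ 521.  -237.6]
hsR [ 648.2 -231.6]
yaw 2.705078156746904
hsL2 [ 524.3 -295.3]
hsR2 [ 649.7 -291.1]
yaw 1.903785193774664
noseEdgeL@100 [ 543.9 -204.9]
noseEdgeR [ 624.4 -202.7]
remend [ 582.  -167.6]
remtop w2 [ 580.  -197.1]
bA [363.  -52.5]
bB [483.  -48.9]
bC [ 488.  -216.1]
bD [ 368.2 -219.6]
blank0 [449.5 162.3]
blank1 [536.  152.8]
blank2 [442.8  33.5]
blank3 [533.6  29. ]
barG axis [673.2 178.6]
barE axis [658.7  32.6]
bar yaw from y -5.692214995650693
barG end [665.8 190. ]
barE end [652.   31.5]
[[ 9.99996659e-01 -2.28795788e-03 -1.20318256e-03 -4.90365411e+02]
 [-1.80585103e-03 -9.51334211e-01  3.08155736e-01 -4.94163917e+01]
 [-1.84967607e-03 -3.08152533e-01 -9.51335164e-01  4.71766603e+02]
 [ 0.00000000e+00  0.00000000e+00  0.00000000e+00  1.00000000e+00]]
rA [625.6 197.2]
rB [797.6 180.1]
rC [781.8  18.5]
rD [609.9  35.6]
```

Request:
move_arm:
  motion:
    - [-5,-10,-10,10]
    - [-10,-20,-20,20]
    - [-15,-30,-30,30]
    - [-20,-40,-40,40]
    - [-25,-50,-50,50]
    - [-30,-60,-60,60]
    - [-34,-70,-70,70]
    - [-36,-71,-80,80]
    - [-36,-71,-80,90]
    - [-36,-71,-80,90]
  fingers: 60

```text
clock: 3.5
tool_pos: [486.6, -307.3, 270.4]
orientation: [[0.001, -1.0, 0.007], [-0.002, 0.007, 1.0], [-1.0, -0.001, -0.002]]
ft_force: [-0.3, -1.2, 0.1]
grip_width: 60.0
```

```bash
python3 - <<'E'
from h import *
shot("w3")
E
```

```text
3.5 [ 486.6 -307.3  270.4] [ 0.007  1.    -0.002] [-0.3 -1.2  0.1] 59.9740731945798
```

View pics/w3.png

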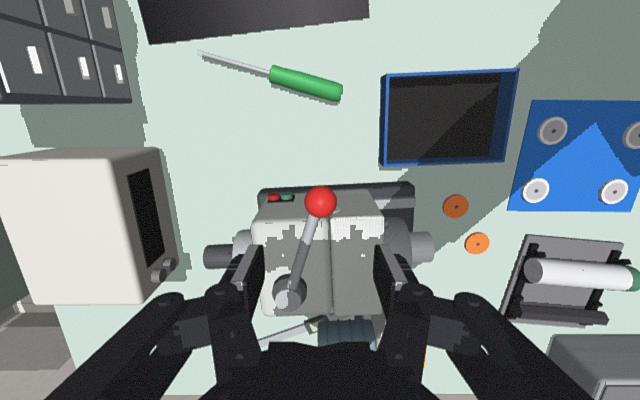

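```bash
python3 - <<'E'
from h import *
t=camera_params("top");w=ld("w2");w3=ld("w3")
k=tri([(w,292,230.5),(w3,320,201.5)]);print("knob",k,tri([(t,446.9,210.6),(w,292,230.5),(w3,320,201.5)]))
print("piv",tri([(w,380,243),(w3,288,295)]))
for P in(t,w,w3): print(w2px("",k,P))
E
```

```text
knob [ 488.88747742 -306.53518522  187.61880149] [ 487.41944454 -306.27268888  188.77296071]
piv [ 607.88482526 -341.23705351  159.94853918]
[446.8504441  209.69855277]
[292.17075644 230.67454884]
[320.22674895 201.25344641]
```

Request:
move_arm:
  motion:
    - [1,1,-30,0]
    - [2,1,-60,0]
    - [2,1,-80,0]
    - [2,1,-82,0]
    - [2,1,-82,0]

```text
clock: 4.18
tool_pos: [489.0, -306.4, 189.5]
orientation: [[0.002, -1.0, 0.011], [-0.003, 0.011, 1.0], [-1.0, -0.002, -0.003]]
ft_force: [0.2, 0.8, 0.4]
grip_width: 60.0
```

Request:
move_arm:
  motion:
    - [0,0,0,0]
    - [0,0,0,0]
    - [0,0,0,0]
  fingers: 36
  squeeze: 20

```text
clock: 4.55
tool_pos: [489.1, -306.6, 189.9]
orientation: [[0.003, -1.0, 0.011], [-0.004, 0.011, 1.0], [-1.0, -0.003, -0.004]]
ft_force: [-0.1, 0.8, -0.2]
grip_width: 35.7
```

Request:
move_arm:
  motion:
    - [-3,-11.5,0,5.5]
    - [-4.5,-23.5,0,11]
    - [-5,-35.5,0,16.5]
    - [-4.5,-47.5,0,22]
    - [-2.5,-59,0,27.5]
    - [0.5,-71,0,33]
    - [4.5,-82,0,38.5]
    - [9.5,-93,0,44]
    - [9.5,-93,0,44]

```text
clock: 5.68
tool_pos: [498.6, -400.0, 189.6]
orientation: [[0.004, -0.728, -0.686], [-0.001, -0.686, 0.728], [-1.0, -0.003, -0.003]]
ft_force: [-0.1, 0.2, 0.2]
grip_width: 35.9
```

```bash
python3 - <<'E'
from h import *
shot("w4")
E
```

```text
5.675 [ 498.6 -400.   189.6] [-0.686  0.728 -0.003] [-0.1  0.2  0.2] 35.89021500017352
```

View pics/w4.png

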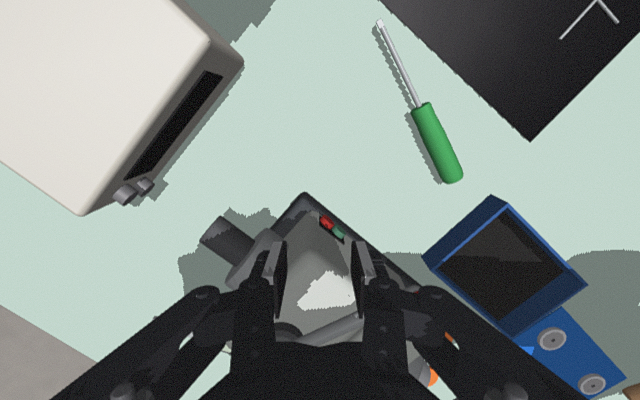

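```bash
python3 - <<'E'
from h import *
a=grab_frame("top");b=grab_frame("scene");cv2.imwrite("pics/top1.png",a);cv2.imwrite("pics/scene1.png",b)
cv2.imwrite("pics/e.png",np.hstack([cv2.resize(a[130:250,380:500],None,fx=3.3,fy=3.3),cv2.resize(b[110:230,150:270],None,fx=3.3,fy=3.3)]))
E
```

```text
(no output)
```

View pics/e.png

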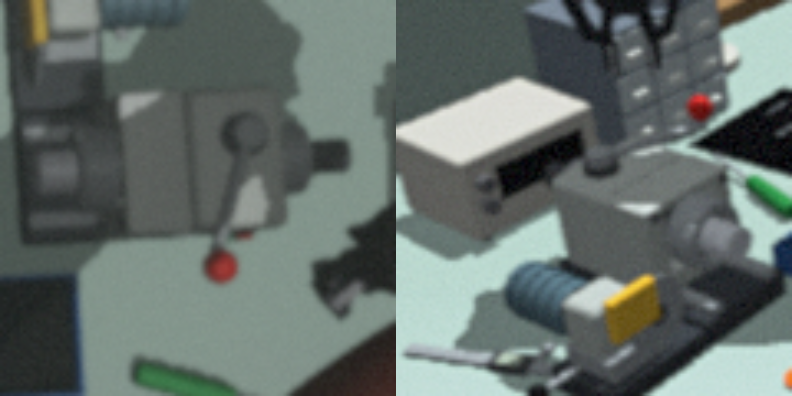

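```bash
python3 - <<'E'
from h import *
t=camera_params("top");s=camera_params("scene");w=ld("w2");w3=ld("w3")
O=[(t,446.7,210.9),(s,242.1,142.1),(w,292,230.5),(w3,320,201.5)]
import itertools
for c in itertools.combinations(range(4),2): print(c,tri([O[i] for i in c]).round(1))
k=tri(O);print(k,[w2px("",k,o[0])-o[1:] for o in O])
print(w2px("scene",status.sense()['tool_pos']),w2px("top",status.sense()['tool_pos']))
for n in("w2","w3"):
  print(np.array(ld(n)["world_to_cam"]).round(3).tolist())
E
```

```text
(0, 1) [ 485.4 -306.6  185.5]
(0, 2) [ 486.1 -311.2  173.7]
(0, 3) [ 486.1 -305.3  191.6]
(1, 2) [ 487.5 -305.2  186.8]
(1, 3) [ 487.8 -305.2  186.9]
(2, 3) [ 488.9 -306.5  187.6]
[ 486.80262708 -306.16544821  186.5806465 ] [array([-0.07691611, -0.46711844]), array([-0.27461042, -0.10891526]), array([-1.42720037, -0.43150247]), array([ 0.61869204, -2.77727756])]
[222.52873311 136.26817026] [479.05719101 205.9298616 ]
[[1.0, -0.007, -0.003, -523.468], [-0.006, -0.951, 0.31, -307.278], [-0.005, -0.31, -0.951, 438.743], [0.0, 0.0, 0.0, 1.0]]
[[0.006, 1.0, -0.002, 305.516], [0.951, -0.005, 0.309, -522.614], [0.309, -0.004, -0.951, 282.918], [0.0, 0.0, 0.0, 1.0]]
```

```bash
python3 - <<'E'
from h import *
b=cv2.imread("pics/scene1.png");c=cv2.resize(b[90:170,180:280],None,fx=7.5,fy=7.5,interpolation=cv2.INTER_CUBIC)
c=cv2.convertScaleAbs(c,alpha=1.6,beta=20)
p=status.sense()['tool_pos'];u,v=w2px("scene",p);cv2.circle(c,(int((u-180)*7.5),int((v-90)*7.5)),5,(0,0,255),-1)
cv2.imwrite("pics/e2.png",c)
E
```

```text
(no output)
```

View pics/e2.png

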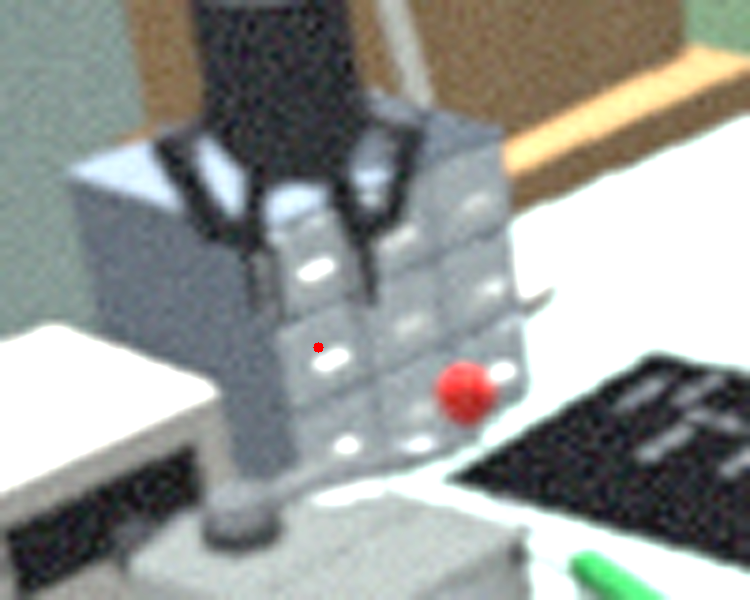

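Request:
move_arm:
  motion:
    - [5,11,15,-5.5]
    - [-1,22,30,-11]
    - [-7,40,30,-20]
    - [-10,60,30,-30]
    - [-10,80,30,-40]
    - [-10.5,93.5,15,-44]
    - [-10.5,93.5,0,-44]
    - [-10.5,93.5,-10,-44]
    - [-10.5,93.5,-10,-44]
  fingers: 60

```text
clock: 6.95
tool_pos: [487.5, -305.7, 178.8]
orientation: [[0.001, -1.0, 0.013], [-0.002, 0.013, 1.0], [-1.0, -0.001, -0.002]]
ft_force: [1.2, 0.6, -0.2]
grip_width: 59.7
```

```bash
python3 - <<'E'
from h import *
shot("w5"); crop("w5",220,150,420,350,3,"w5c")
E
```

```text
6.95 [ 487.5 -305.7  178.8] [ 0.013  1.    -0.002] [ 1.2  0.6 -0.2] 59.66394902572652
```

View pics/w5c.png

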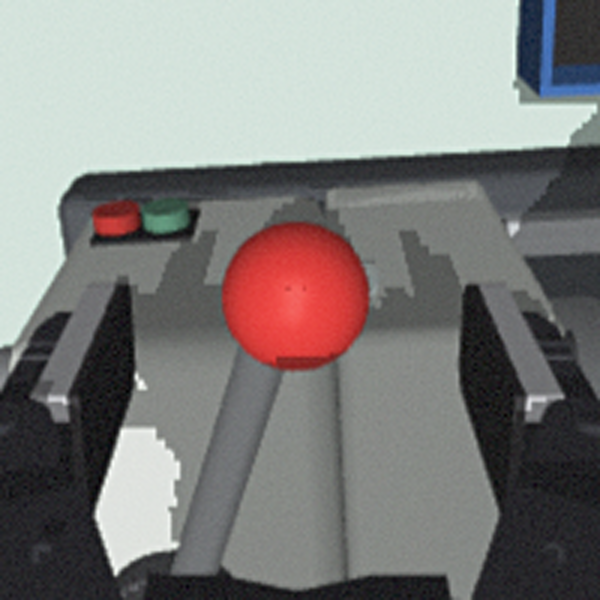

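Request:
move_arm:
  motion:
    - [0,-0.5,-5,0]
    - [0,-0.5,-10,0]
    - [0,-0.5,-15,0]
    - [0,-0.5,-20,0]
    - [0,-0.5,-22,0]
    - [0,-0.5,-22,0]

```text
clock: 7.75
tool_pos: [487.7, -306.4, 157.4]
orientation: [[0.002, -1.0, 0.013], [-0.003, 0.013, 1.0], [-1.0, -0.002, -0.003]]
ft_force: [-0.9, -0.6, -0.0]
grip_width: 60.1
```

```bash
python3 - <<'E'
from h import *
shot("w6"); crop("w6",220,150,420,350,3,"w6c")
b=grab_frame("scene");c=cv2.resize(b[90:170,180:280],None,fx=7.5,fy=7.5,interpolation=cv2.INTER_CUBIC)
c=cv2.convertScaleAbs(c,alpha=1.6,beta=20);cv2.imwrite("pics/e3.png",c)
E
```

```text
7.75 [ 487.7 -306.4  157.4] [ 0.013  1.    -0.003] [-0.9 -0.6 -0. ] 60.09533558605057
```

View pics/w6c.png

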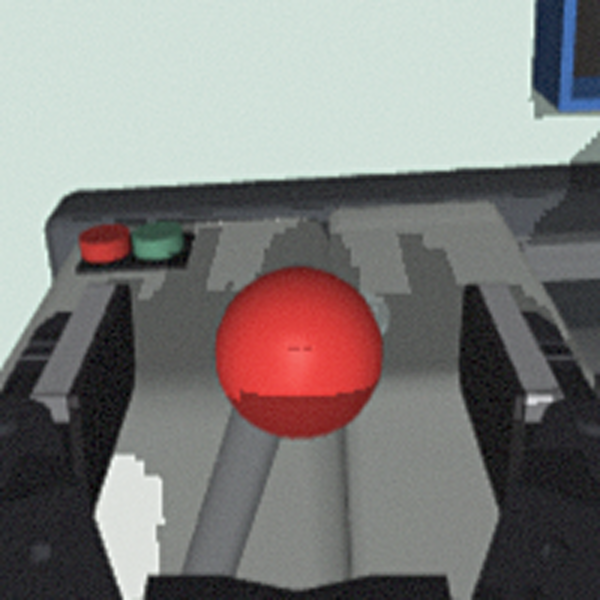

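View pics/e3.png

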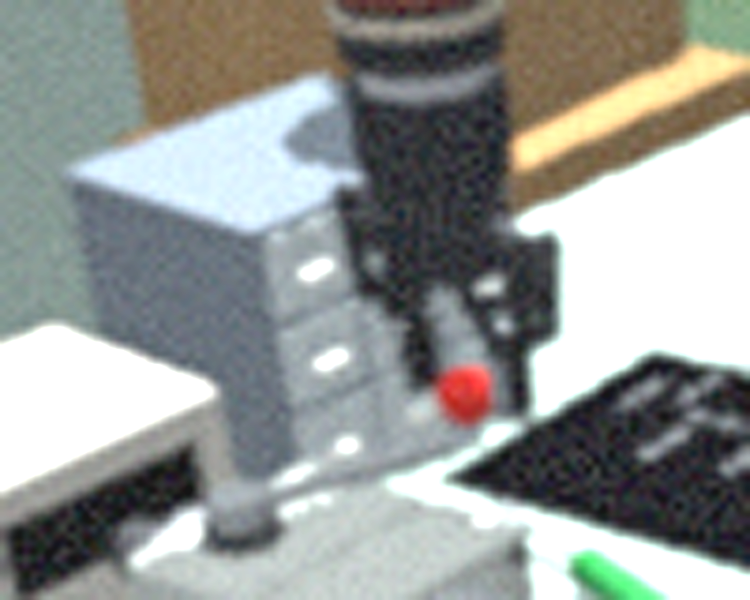

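Request:
move_arm:
  motion:
    - [0,0,-5,0]
    - [0,0,-5,0]
    - [0,0,-5,0]
    - [0,0,-5,0]
    - [0,0,-5,0]
  fingers: 34

```text
clock: 8.48
tool_pos: [487.9, -306.6, 152.9]
orientation: [[0.002, -1.0, 0.013], [-0.003, 0.013, 1.0], [-1.0, -0.003, -0.003]]
ft_force: [-0.6, -0.2, -0.7]
grip_width: 34.0
```

Request:
move_arm:
  motion:
    - [-3,-11.5,0,5.5]
    - [-4.5,-23.5,0,11]
    - [-5,-35.5,0,16.5]
    - [-4.5,-47.5,0,22]
    - [-2.5,-59,0,27.5]
    - [0.5,-71,0,33]
    - [4.5,-82,0,38.5]
    - [9.5,-93,0,44]
    - [9.5,-93,0,44]

```text
clock: 9.6
tool_pos: [496.5, -399.3, 152.6]
orientation: [[0.002, -0.728, -0.686], [0.001, -0.686, 0.728], [-1.0, -0.002, -0.001]]
ft_force: [-5.2, 3.5, 2.0]
grip_width: 34.0
```

```bash
python3 - <<'E'
from h import *
shot("w7")
E
```

```text
9.6 [ 496.5 -399.3  152.6] [-0.686  0.728 -0.001] [-5.2  3.5  2. ] 34.024315997272424
```

View pics/w7.png

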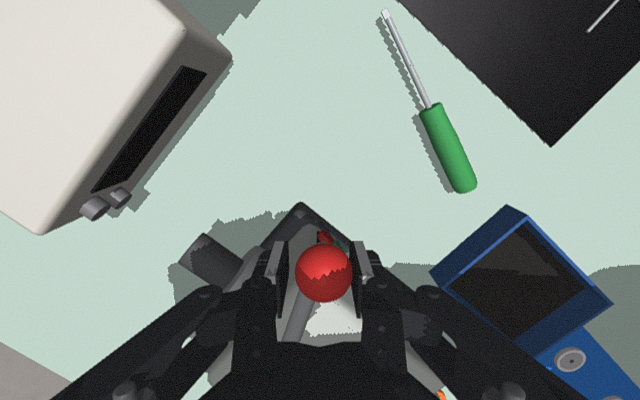

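Request:
move_arm:
  motion:
    - [0,0,0,0]
    - [0,0,0,0]
    - [0,0,30,-2]
    - [0,0,70,-12]
    - [0,10,100,-22]
    - [-5,30,120,-32]
    - [-5,60,130,-42]
    - [0,100,130,-52]
    - [10,140,130,-62]
    - [30,180,130,-72]
  fingers: 70

```text
clock: 10.9
tool_pos: [526.6, -218.2, 283.1]
orientation: [[0.002, -0.874, 0.486], [-0.002, 0.486, 0.874], [-1.0, -0.003, -0.001]]
ft_force: [1.7, -0.9, -1.0]
grip_width: 70.0
```

Request:
move_arm:
  motion:
    - [20,20,0,-10]
    - [40,36,0,-20]
    - [50,46,-20,-30]
    - [56,56,-40,-40]
    - [56,66,-60,-50]
    - [56,76,-70,-59]
    - [56,76,-70,-59]
    - [56,76,-70,-59]
  fingers: 85

```text
clock: 11.9
tool_pos: [582.9, -142.6, 213.8]
orientation: [[-0.0, -0.037, 0.999], [-0.003, 0.999, 0.037], [-1.0, -0.003, -0.0]]
ft_force: [-0.5, -0.3, 0.7]
grip_width: 85.1
```

```bash
python3 - <<'E'
from h import *
shot("w8")
E
```

```text
11.9 [ 582.9 -142.6  213.8] [ 0.999  0.037 -0.   ] [-0.5 -0.3  0.7] 85.06418892596163
```

View pics/w8.png

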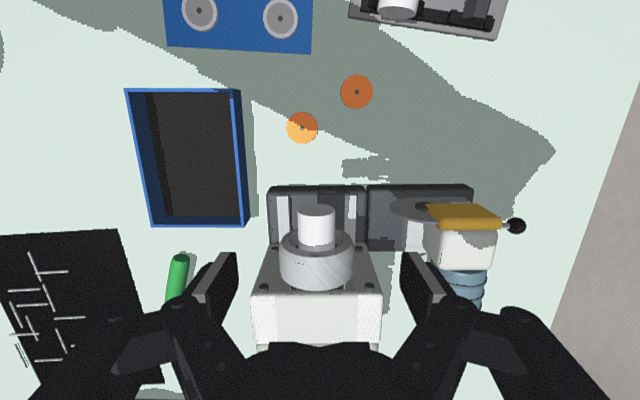

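```bash
python3 - <<'E'
from h import *
crop("w8",270,180,370,300,5,"w8c")
P=ld("w8")
for p in([582,-167.6,100],[583.2,-198.6,100],[583.2,-198.6,120],[582,-167.6,120]): print(p,((w2px("",p,P)-[270,180])*5).round(0))
E
```

```text
[582, -167.6, 100] [233. 159.]
[583.2, -198.6, 100] [234. 294.]
[583.2, -198.6, 120] [233. 339.]
[582, -167.6, 120] [233. 196.]
```

View pics/w8c.png

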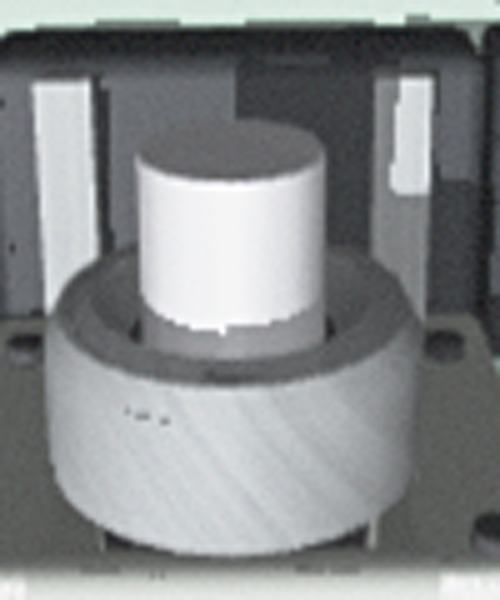

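Request:
move_arm:
  motion:
    - [0,-20,-20,0]
    - [0,-37.5,-50,0]
    - [0,-37.5,-80,0]
    - [0,-37.5,-110,0]
    - [0,-37.5,-130,0]
    - [0,-37.5,-145,0]
    - [0,-37.5,-150,0]
    - [0,-37.5,-150,0]
  fingers: 75

```text
clock: 12.95
tool_pos: [583.2, -180.4, 64.3]
orientation: [[0.001, -0.036, 0.999], [-0.004, 0.999, 0.036], [-1.0, -0.004, 0.0]]
ft_force: [-0.1, 0.3, -0.2]
grip_width: 75.1
```

```bash
python3 - <<'E'
from h import *
shot("w9"); crop("w9",190,150,450,350,3,"w9c")
b=grab_frame("scene");c=cv2.resize(b[130:230,170:300],None,fx=6,fy=6,interpolation=cv2.INTER_CUBIC);cv2.imwrite("pics/e4.png",c)
E
```

```text
12.95 [ 583.2 -180.4   64.3] [0.999 0.036 0.   ] [-0.1  0.3 -0.2] 75.09992527148417
```

View pics/w9c.png

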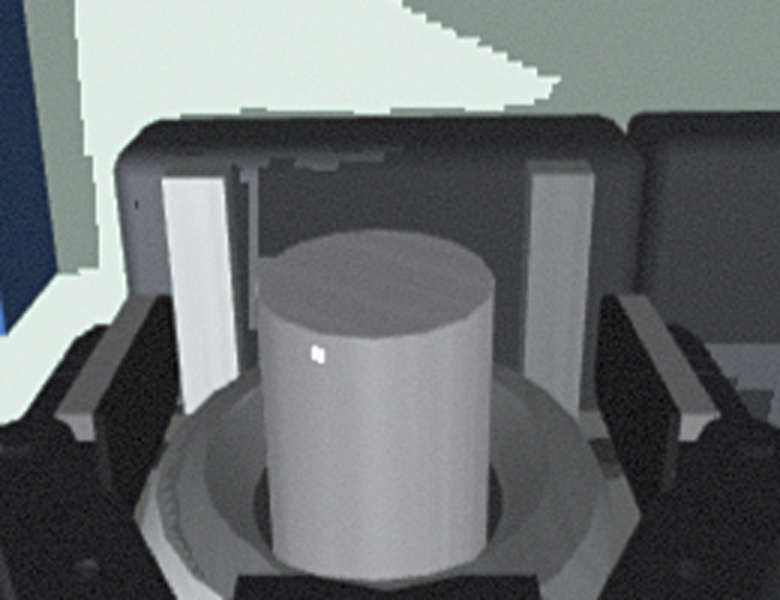

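View pics/e4.png

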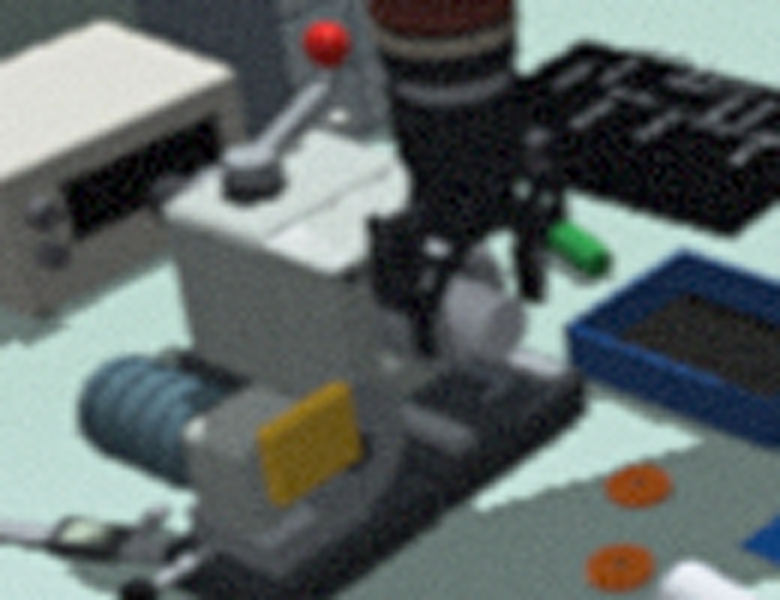

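Request:
move_arm:
  motion:
    - [0,0,0,0]
    - [0,0,0,0]
    - [0,0,0,0]
    - [0,0,0,0]
    - [0,0,0,0]
    - [0,0,0,0]
  fingers: 20
  squeeze: 90

```text
clock: 13.8
tool_pos: [583.8, -180.7, 65.9]
orientation: [[0.002, -0.036, 0.999], [-0.005, 0.999, 0.036], [-1.0, -0.005, 0.002]]
ft_force: [-1.8, 0.6, 6.1]
grip_width: 37.7
```

```bash
python3 - <<'E'
from h import *
shot("w10"); crop("w10",190,150,450,350,3,"w10c")
E
```

```text
13.8 [ 583.8 -180.7   65.9] [0.999 0.036 0.002] [-1.8  0.6  6.1] 37.653742319604405
```

View pics/w10c.png

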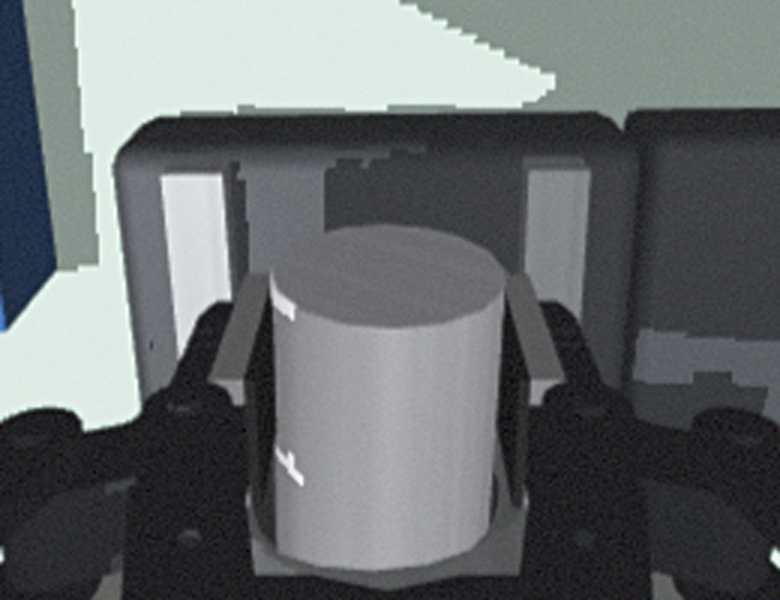

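```bash
python3 - <<'E'
from h import *
P=ld("w10")
for z in(80,90,95,100,105,110):
    for x in (583.8-20,583.8+20): print(z,x,((w2px("",[x,-169.7,z],P)-[190,150])*3).round(0))
print(((w2px("",[582.5,-166,100],P)-[190,150])*3).round(0))
E
```

```text
80 563.8 [281. 244.]
80 603.8 [492. 251.]
90 563.8 [275. 267.]
90 603.8 [498. 274.]
95 563.8 [271. 280.]
95 603.8 [502. 288.]
100 563.8 [267. 294.]
100 603.8 [506. 302.]
105 563.8 [263. 309.]
105 603.8 [510. 317.]
110 563.8 [259. 325.]
110 603.8 [515. 333.]
[380. 278.]
```

Request:
move_arm:
  motion:
    - [0,0,0,0]
    - [0,0,0,0]
    - [-1,0,-4,0]
    - [-1,0,-8,0]
    - [-1,0,-13,0]
    - [-1,0,-13,0]
  fingers: 60

```text
clock: 14.6
tool_pos: [582.4, -180.4, 52.2]
orientation: [[0.001, -0.036, 0.999], [-0.004, 0.999, 0.036], [-1.0, -0.004, 0.001]]
ft_force: [-0.2, 0.9, -0.0]
grip_width: 60.1
```

Request:
move_arm:
  motion:
    - [0,0,0,0]
    - [0,0,0,0]
    - [0,0,0,0]
    - [0,0,0,0]
    - [0,0,0,0]
  fingers: 20
  squeeze: 90

```text
clock: 15.22
tool_pos: [582.3, -180.4, 52.3]
orientation: [[0.001, -0.036, 0.999], [-0.004, 0.999, 0.036], [-1.0, -0.004, 0.001]]
ft_force: [-3.2, 0.9, 3.8]
grip_width: 38.5
```

Request:
move_arm:
  motion:
    - [-0.2,5,1,0]
    - [-0.6,15,1,0]
    - [-1.1,28,1,0]
    - [-1.6,41,1,0]
    - [-2.1,54,1,0]
    - [-2.4,60,1,0]
    - [-2.4,60,1,0]

```text
clock: 16.1
tool_pos: [579.9, -119.8, 53.3]
orientation: [[0.001, -0.037, 0.999], [-0.004, 0.999, 0.037], [-1.0, -0.004, 0.001]]
ft_force: [-0.0, 0.3, -3.3]
grip_width: 38.1
```

```bash
python3 - <<'E'
from h import *
shot("w11"); crop("w11",190,150,450,350,3,"w11c")
E
```

```text
16.1 [ 579.9 -119.8   53.3] [0.999 0.037 0.001] [-0.   0.3 -3.3] 38.14016564340942
```

View pics/w11c.png

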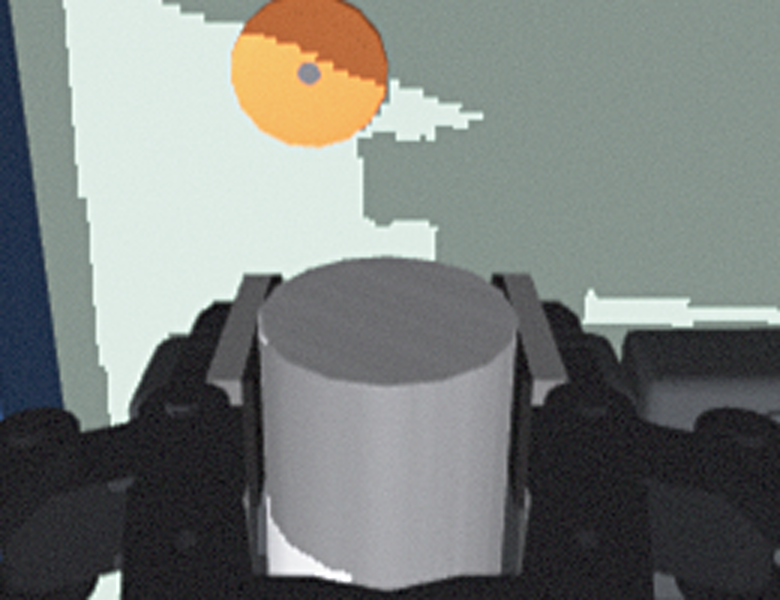

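Request:
move_arm:
  motion:
    - [0,0,0,0]
    - [0,0,0,0]
    - [0.6,-16,0,0]
    - [1.2,-32,0,0]
    - [1.9,-49,0,0]
    - [1.9,-49,0,0]
  fingers: 60

```text
clock: 16.9
tool_pos: [581.8, -171.0, 53.3]
orientation: [[0.001, -0.034, 0.999], [-0.004, 0.999, 0.034], [-1.0, -0.004, 0.001]]
ft_force: [0.5, -0.3, 0.7]
grip_width: 60.3
```

Request:
move_arm:
  motion:
    - [0,0,0,0]
    - [0,0,0,0]
    - [0,0,0,0]
    - [0,0,0,0]
    - [0,0,0,0]
  fingers: 20
  squeeze: 90

```text
clock: 17.52
tool_pos: [582.0, -170.6, 53.8]
orientation: [[0.002, -0.035, 0.999], [-0.004, 0.999, 0.035], [-1.0, -0.005, 0.001]]
ft_force: [-1.9, 0.3, 4.6]
grip_width: 37.2
```

Request:
move_arm:
  motion:
    - [-0.4,10,1,0]
    - [-1,25,1,0]
    - [-1.6,40,1,0]
    - [-2.2,55,1,0]
    - [-2.4,60,1,0]
    - [-2.4,60,1,0]

```text
clock: 18.27
tool_pos: [579.6, -110.2, 54.8]
orientation: [[0.002, -0.036, 0.999], [-0.005, 0.999, 0.036], [-1.0, -0.005, 0.001]]
ft_force: [-0.2, -0.1, -3.3]
grip_width: 36.8
```

```bash
python3 - <<'E'
from h import *
shot("w12")
E
```

```text
18.275 [ 579.6 -110.2   54.8] [0.999 0.036 0.001] [-0.2 -0.1 -3.3] 36.8160950220418
```

View pics/w12.png

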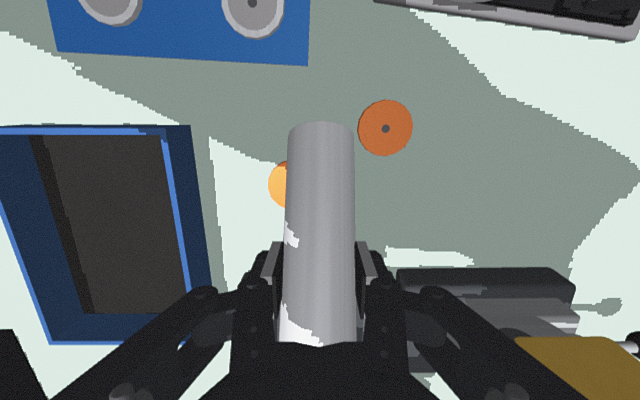

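Request:
move_arm:
  motion:
    - [0,10,10,0]
    - [-20,10,20,0]
    - [-60,0,20,0]
    - [-100,-15,15,0]
    - [-140,-24,0,0]
    - [-154,-24,-20,0]
    - [-154,-24,-40,0]
    - [-154,-24,-55,0]
    - [-154,-24,-62,0]
    - [-154,-24,-62,0]

```text
clock: 19.58
tool_pos: [427.3, -136.4, -3.9]
orientation: [[0.005, -0.034, 0.999], [-0.008, 0.999, 0.034], [-1.0, -0.008, 0.004]]
ft_force: [-5.7, -2.8, 14.9]
grip_width: 37.4
```

```bash
python3 - <<'E'
from h import *
shot("w13")
b=grab_frame("scene");c=cv2.resize(b[130:230,220:350],None,fx=5,fy=5,interpolation=cv2.INTER_CUBIC);cv2.imwrite("pics/e5.png",c)
E
```

```text
19.575 [ 427.3 -136.4   -3.9] [0.999 0.034 0.004] [-5.7 -2.8 14.9] 37.382957436267084
```

View pics/w13.png

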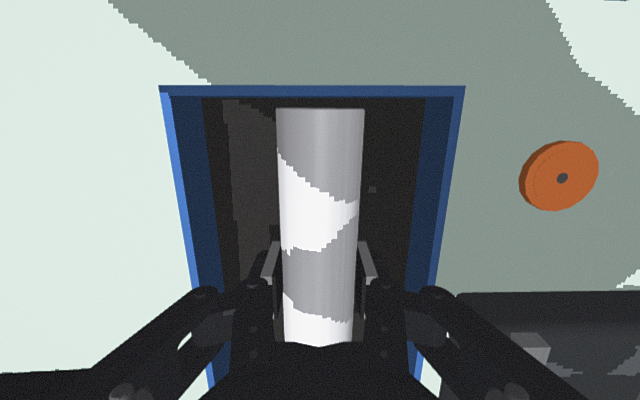

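View pics/e5.png

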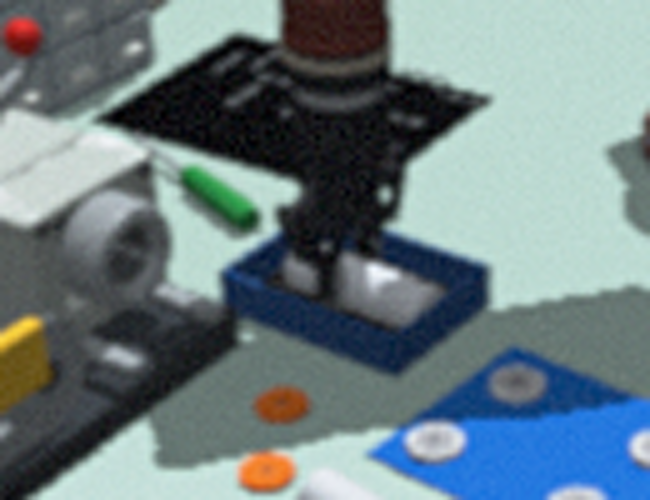

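Request:
move_arm:
  motion:
    - [0,0,0,0]
    - [0,0,0,0]
    - [0,0,0,0]
    - [0,0,25,0]
    - [0,0,60,0]
    - [0,10,100,0]
    - [0,10,100,0]
  fingers: 60

```text
clock: 20.55
tool_pos: [428.9, -127.0, 99.1]
orientation: [[0.009, -0.035, 0.999], [-0.011, 0.999, 0.035], [-1.0, -0.011, 0.008]]
ft_force: [-0.5, -0.6, -0.3]
grip_width: 60.3
```

```bash
python3 - <<'E'
from h import *
shot("w14")
E
```

```text
20.55 [ 428.9 -127.    99.1] [0.999 0.035 0.008] [-0.5 -0.6 -0.3] 60.2658807598385
```

View pics/w14.png

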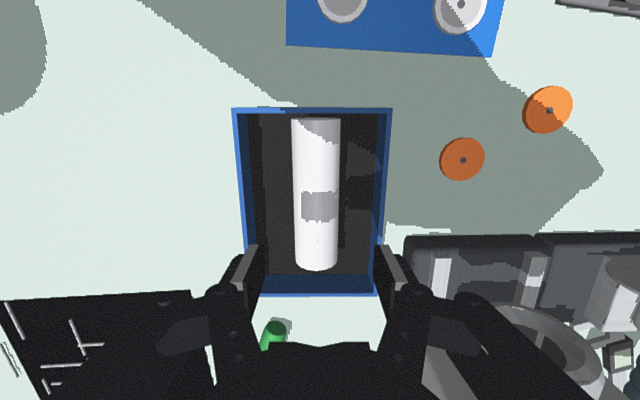

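Request:
move_arm:
  motion:
    - [10,40,0,0]
    - [25,90,0,0]
    - [40,140,-10,0]
    - [50,190,-20,0]
    - [58,222,-30,0]
    - [58,222,-45,0]
    - [58,222,-60,0]
    - [58,222,-70,0]
    - [58,222,-70,0]
  fingers: 44

```text
clock: 21.72
tool_pos: [485.3, 94.6, 26.1]
orientation: [[0.005, -0.034, 0.999], [-0.01, 0.999, 0.034], [-1.0, -0.01, 0.005]]
ft_force: [-0.2, -0.1, 0.2]
grip_width: 43.6
```

```bash
python3 - <<'E'
from h import *
shot("w15")
E
```

```text
21.725 [485.3  94.6  26.1] [0.999 0.034 0.005] [-0.2 -0.1  0.2] 43.632388244612706
```

View pics/w15.png

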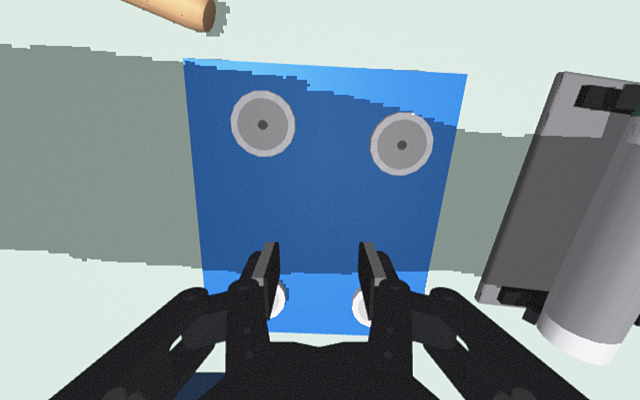

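Request:
move_arm:
  motion:
    - [0,0,-6,0]
    - [0,0,-12,0]
    - [0,0,-18,0]
    - [0,0,-24,0]
    - [0,0,-30,0]
    - [0,0,-32,0]
    - [0,0,-32,0]

```text
clock: 22.65
tool_pos: [485.8, 94.7, -5.2]
orientation: [[0.006, -0.034, 0.999], [-0.01, 0.999, 0.034], [-1.0, -0.01, 0.005]]
ft_force: [0.4, -0.1, -0.4]
grip_width: 43.9
```

```bash
python3 - <<'E'
from h import *
shot("w16")
b=grab_frame("scene");c=cv2.resize(b[130:270,270:430],None,fx=5,fy=4.2,interpolation=cv2.INTER_CUBIC);cv2.imwrite("pics/e6.png",c)
E
```

```text
22.65 [485.8  94.7  -5.2] [0.999 0.034 0.005] [ 0.4 -0.1 -0.4] 43.899668896367935
```

View pics/e6.png

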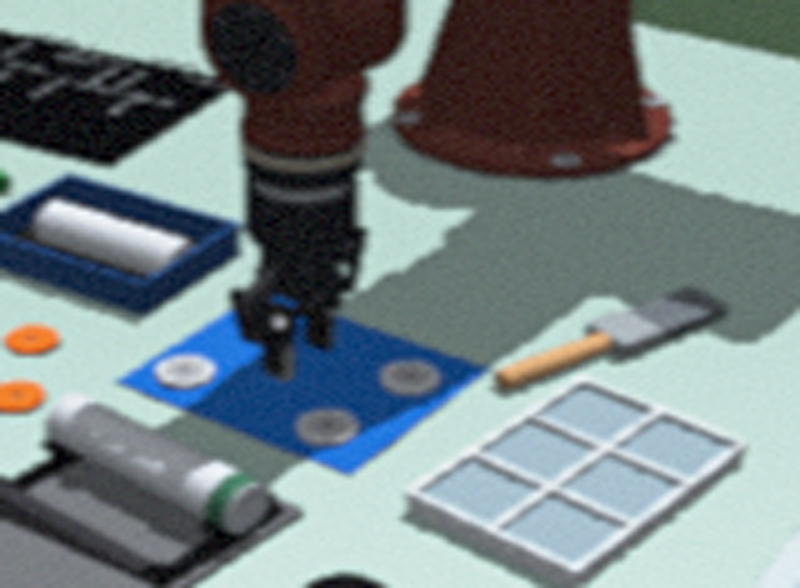

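View pics/w16.png

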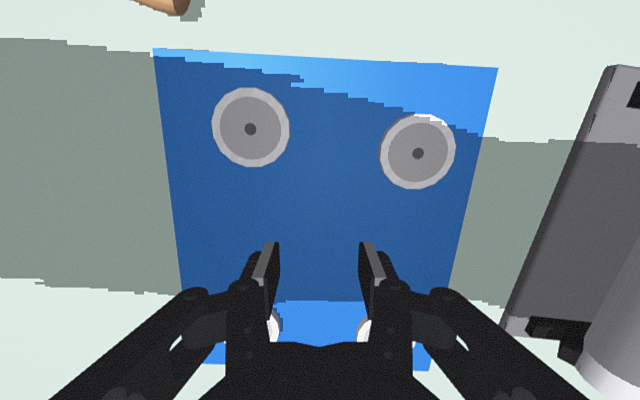

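Request:
move_arm:
  motion:
    - [0,0,-2,0]
    - [0,0,-4,0]
    - [0,0,-6,0]
    - [0,0,-8,0]
    - [0,0,-10,0]
    - [0,0,-10,0]

```text
clock: 23.5
tool_pos: [485.9, 94.7, -15.0]
orientation: [[0.006, -0.034, 0.999], [-0.01, 0.999, 0.034], [-1.0, -0.01, 0.006]]
ft_force: [-0.4, 0.2, 0.3]
grip_width: 43.9
```

Request:
move_arm:
  motion:
    - [0,0,-2,0]
    - [0,0,-4,0]
    - [0,0,-6,0]
    - [0,0,-6,0]

```text
clock: 24.0
tool_pos: [486.2, 94.7, -18.5]
orientation: [[0.006, -0.034, 0.999], [-0.01, 0.999, 0.034], [-1.0, -0.01, 0.006]]
ft_force: [-12.3, 0.4, 29.3]
grip_width: 43.7
```

Request:
move_arm:
  motion:
    - [0,0,20,0]
    - [0,0,60,0]
    - [30,0,100,-2]
    - [70,-10,130,-4]
    - [110,-20,140,-6]
    - [150,-30,140,-7.7]
    - [178,-35,140,-7.7]
    - [178,-35,140,-7.7]
  fingers: 80

```text
clock: 25.0
tool_pos: [665.1, 59.1, 120.3]
orientation: [[0.004, 0.101, 0.995], [-0.011, 0.995, -0.101], [-1.0, -0.01, 0.005]]
ft_force: [-0.3, 0.2, -1.5]
grip_width: 79.8
```

```bash
python3 - <<'E'
from h import *
shot("w17")
E
```

```text
25.0 [665.1  59.1 120.3] [ 0.995 -0.101  0.005] [-0.3  0.2 -1.5] 79.82906206049076
```

View pics/w17.png

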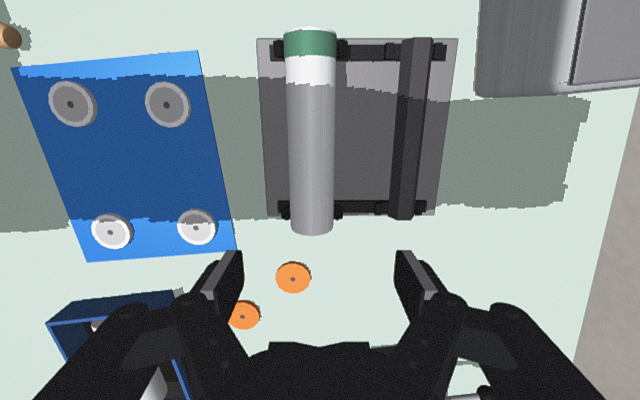

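```bash
python3 - <<'E'
from h import *
P=ld("w17")
a=px2w("",310.3,50,38,P);b=px2w("",312.3,215,38,P);d=a-b;print(a,b,np.degrees(np.arctan2(-d[0],d[1])))
print("ends",px2w("",310,29,57,P),px2w("",312,233,38,P),px2w("",312,236,30,P))
print("notch plates rows", px2w("",350,50,20,P),px2w("",350,208,20,P))
E
```

```text
[671.5197872  178.94197042  38.        ] [658.39944092  42.92844995  38.        ] -5.509905893290297
ends [672.84040854 188.82486061  57.        ] [656.156364    24.77490711  38.        ] [655.26185169  17.80237642  30.        ]
notch plates rows [704.13097585 178.64690354  20.        ] [695.0780244   39.39562167  20.        ]
```

Request:
move_arm:
  motion:
    - [0,30,-20,0]
    - [0.3,50,-40,0]
    - [0.3,50,-70,0]
    - [0.3,50,-95,0]
    - [0.3,50,-112,0]
    - [0.3,50,-121,0]
    - [0.3,50,-121,0]
  fingers: 62

```text
clock: 25.92
tool_pos: [664.2, 109.6, -0.6]
orientation: [[0.003, 0.1, 0.995], [-0.011, 0.995, -0.1], [-1.0, -0.01, 0.004]]
ft_force: [-0.8, 0.8, -0.3]
grip_width: 61.6
```

```bash
python3 - <<'E'
from h import *
shot("w18")
E
```

```text
25.925 [ 6.642e+02  1.096e+02 -6.000e-01] [ 0.995 -0.1    0.004] [-0.8  0.8 -0.3] 61.57317200866043
```

View pics/w18.png

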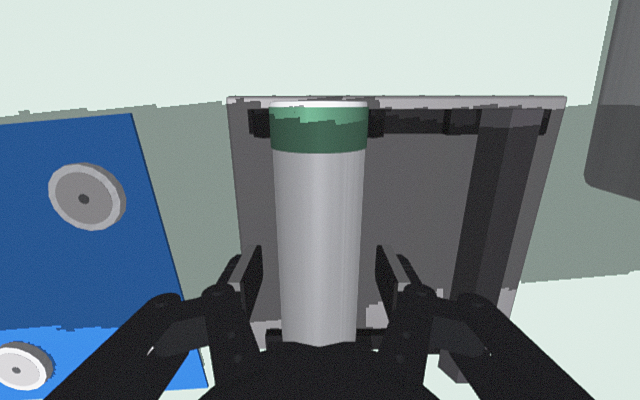

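Request:
move_arm:
  motion:
    - [0,0,0,0]
    - [0,0,0,0]
    - [0,0,0,0]
    - [0,0,0,0]
    - [0,0,0,0]
  fingers: 20
  squeeze: 120

```text
clock: 26.6
tool_pos: [664.4, 109.6, 2.1]
orientation: [[0.004, 0.1, 0.995], [-0.011, 0.995, -0.1], [-1.0, -0.01, 0.005]]
ft_force: [-9.5, 0.2, 11.5]
grip_width: 37.1
```

Request:
move_arm:
  motion:
    - [0,0,4,0]
    - [0,0,12,0]
    - [0,0,24,0]
    - [0,0,40,0]
    - [0,0,40,0]

```text
clock: 27.22
tool_pos: [666.0, 109.6, 44.6]
orientation: [[0.008, 0.1, 0.995], [-0.011, 0.995, -0.1], [-1.0, -0.01, 0.009]]
ft_force: [0.2, -0.0, -5.2]
grip_width: 37.3
```

```bash
python3 - <<'E'
from h import *
shot("w19")
b=grab_frame("scene");c=cv2.resize(b[170:270,220:350],None,fx=6,fy=6,interpolation=cv2.INTER_CUBIC);cv2.imwrite("pics/e7.png",c)
E
```

```text
27.225 [666.  109.6  44.6] [ 0.995 -0.1    0.009] [ 0.2 -0.  -5.2] 37.311147910131595
```

View pics/w19.png

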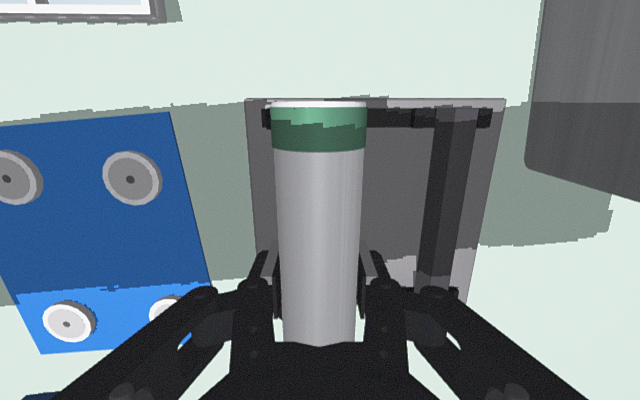

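View pics/e7.png

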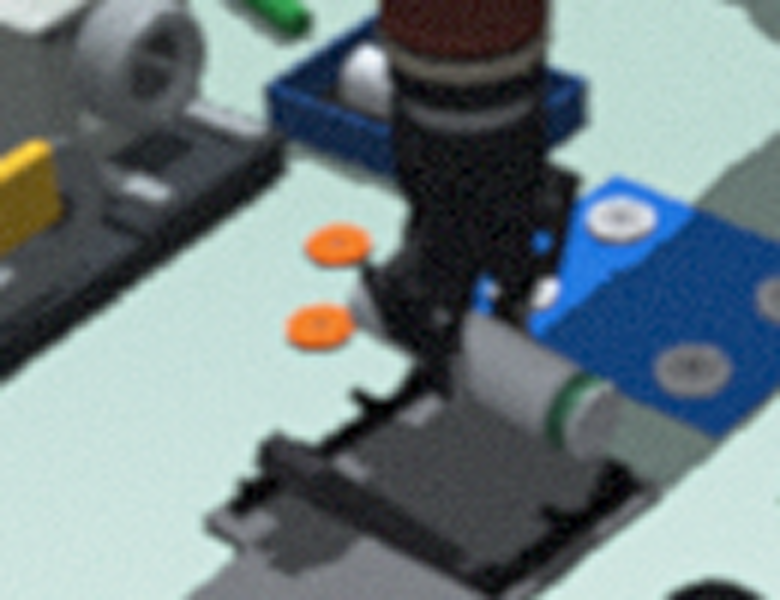

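Request:
move_arm:
  motion:
    - [-10,-10,10,0]
    - [-30,-40,30,2]
    - [-50,-80,40,4]
    - [-70,-120,40,6]
    - [-85,-155,35,7.9]
    - [-87,-180,25,7.9]
    - [-87,-192,19,7.9]
    - [-87,-192,19,7.9]
    - [-87,-192,19,7.9]

```text
clock: 28.45
tool_pos: [577.8, -81.5, 61.5]
orientation: [[0.006, -0.038, 0.999], [-0.01, 0.999, 0.038], [-1.0, -0.01, 0.005]]
ft_force: [0.6, -0.1, -6.7]
grip_width: 37.2
```

```bash
python3 - <<'E'
from h import *
shot("w20")
b=grab_frame("scene");c=cv2.resize(b[130:230,170:300],None,fx=6,fy=6,interpolation=cv2.INTER_CUBIC);cv2.imwrite("pics/e8.png",c)
b=grab_frame("top");c=cv2.resize(b[130:230,350:480],None,fx=6,fy=6,interpolation=cv2.INTER_CUBIC);cv2.imwrite("pics/e9.png",c)
E
```

```text
28.45 [577.8 -81.5  61.5] [0.999 0.038 0.005] [ 0.6 -0.1 -6.7] 37.193924778435964
```

View pics/w20.png

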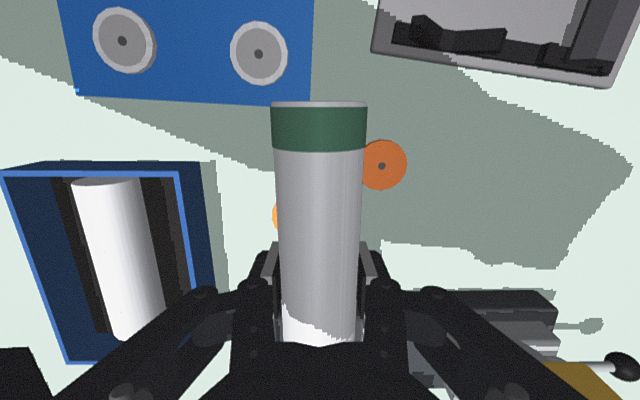

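View pics/e8.png

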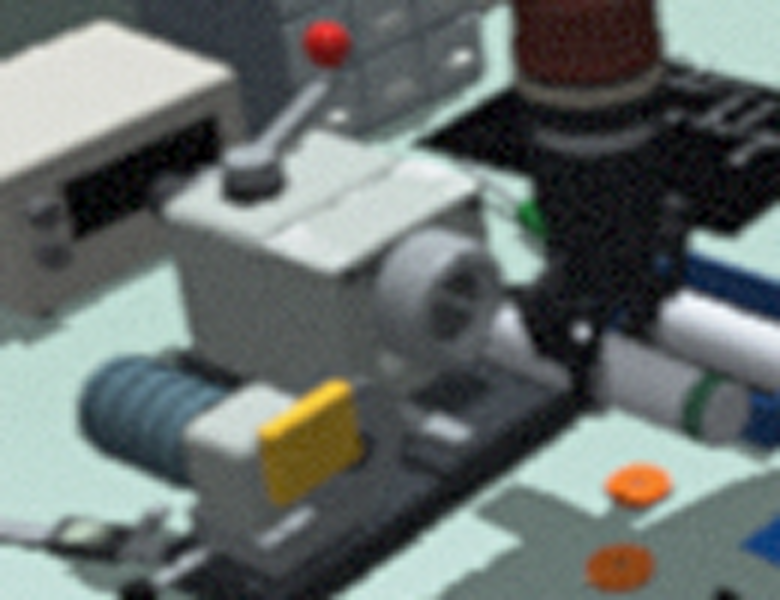

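View pics/e9.png

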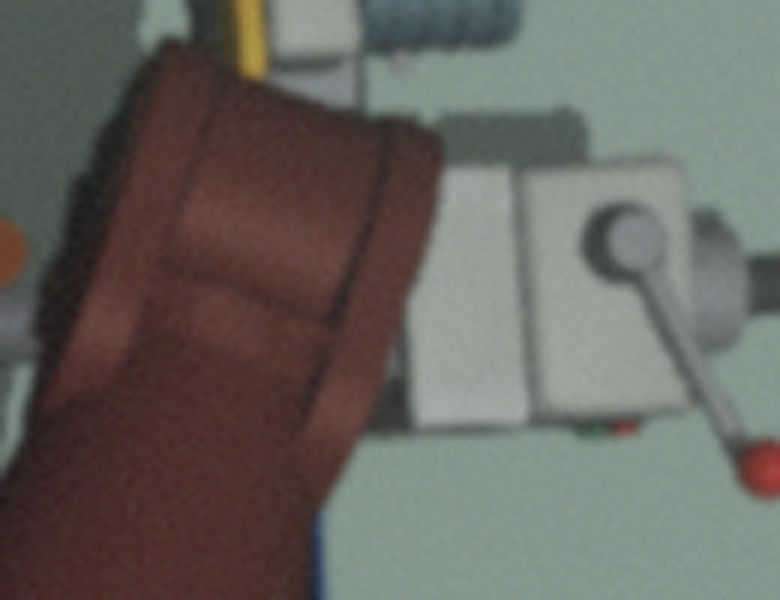

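```bash
python3 - <<'E'
from h import *
f=lambda p:((w2px("scene",p)-[170,130])*6).round(0)
for z in(90,97,100): 
  print(z,"green end c",f([582.6-.0384*(183-1.5),-1.5,z]),"mouth c",f([583.1,-197,z]),"-y end",f([582.6-.0384*(183-161),-161.5,z]))
print("nose rim top/bot",f([583.1,-197,141]),f([583.1,-197,59]))
P=ld("w20")
# bar in wrist image: width at end
for z in (90,97,100): print(z,w2px("",[575.6,-1.5,z+20],P), w2px("",[575.6-20,-1.5,z],P),w2px("",[575.6+20,-1.5,z],P))
E
```

```text
90 green end c [720. 423.] mouth c [462. 322.] -y end [506. 340.]
97 green end c [719. 413.] mouth c [460. 312.] -y end [505. 330.]
100 green end c [719. 408.] mouth c [460. 308.] -y end [504. 325.]
nose rim top/bot [452. 248.] [468. 366.]
90 [320.89648845 104.65394143] [275.08535111 102.78628289] [365.29264053 106.494454  ]
97 [321.15339107 104.65767563] [272.725862   102.68441341] [367.98964378 106.60047106]
100 [321.27430177 104.65943312] [271.63142061 102.63716158] [369.24007661 106.64962459]
```

```bash
python3 - <<'E'
from h import *
b=np.mean([grab_frame("scene").astype(float) for _ in range(4)],axis=0)
x0,y0=225,160;f=14
c=cv2.resize(b[y0:y0+42,x0:x0+55].clip(0,255).astype(np.uint8),None,fx=f,fy=f,interpolation=cv2.INTER_CUBIC);c=cv2.convertScaleAbs(c,alpha=1.5,beta=10)
# draw predicted mouth circle radius 30 and 41 at z=100
ax=np.array([-.0384,1,0]);ex=np.array([1,.0384,0])
for r,col in((41,(0,0,255)),(30,(0,255,0)),(22,(255,0,0))):
  pts=np.array([(w2px("scene",np.array([583.1,-197,100])+r*(np.cos(t)*ex+np.sin(t)*np.array([0,0,1])))-[x0,y0]+.5)*f for t in np.linspace(0,6.283,60)])
  cv2.polylines(c,[pts.astype(np.int32)],True,col,1)
cv2.imwrite("pics/e10.png",c)
E
```

```text
(no output)
```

View pics/e10.png

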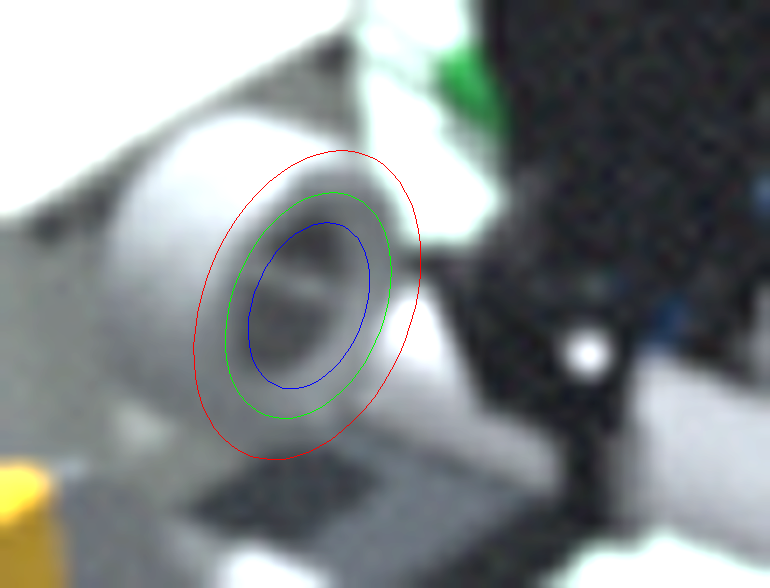

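Request:
move_arm:
  motion:
    - [1,-5,1,0]
    - [1.4,-15,1,0]
    - [1.8,-25,1,0]
    - [2.2,-35,1,0]
    - [2.5,-42,1,0]
    - [2.8,-49,1,0]
    - [3,-55,1,0]
    - [3.2,-60,1,0]
    - [3.2,-60,1,0]

```text
clock: 29.92
tool_pos: [581.0, -142.4, 62.5]
orientation: [[0.006, -0.038, 0.999], [-0.01, 0.999, 0.038], [-1.0, -0.01, 0.006]]
ft_force: [-0.3, -0.1, -5.9]
grip_width: 37.3
```

Request:
move_arm:
  motion:
    - [0.3,-8,0,0]
    - [0.6,-16,0,0]
    - [0.9,-24,0,0]
    - [1.2,-31,0,0]
    - [1.4,-37,0,0]
    - [1.4,-37,0,0]

```text
clock: 30.68
tool_pos: [582.4, -179.8, 62.5]
orientation: [[0.006, -0.037, 0.999], [-0.01, 0.999, 0.037], [-1.0, -0.01, 0.006]]
ft_force: [0.9, -0.1, -5.7]
grip_width: 37.0
```

```bash
python3 - <<'E'
from h import *
shot("w21")
E
```

```text
30.675 [ 582.4 -179.8   62.5] [0.999 0.037 0.006] [ 0.9 -0.1 -5.7] 36.9921596929757
```

View pics/w21.png

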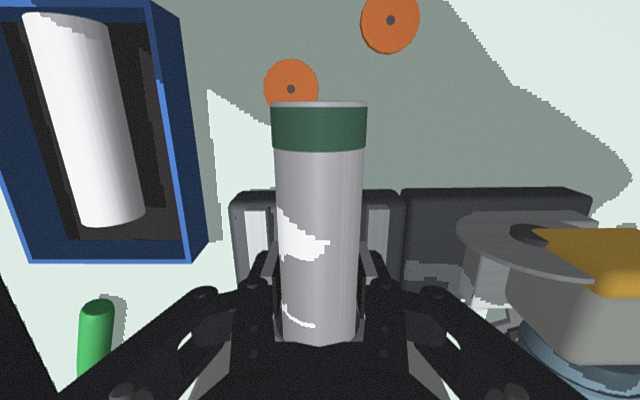

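Request:
move_arm:
  motion:
    - [-0.4,10,0,0]
    - [-1.2,30,0,0]
    - [-2,52,0,0]
    - [-2.8,74,0,0]
    - [-3.6,96,0,0]
    - [-4,110,0,0]
    - [-4,120,5,0]
    - [-4,120,5,0]

```text
clock: 31.72
tool_pos: [578.8, -59.1, 68.2]
orientation: [[0.007, -0.038, 0.999], [-0.01, 0.999, 0.038], [-1.0, -0.011, 0.007]]
ft_force: [-0.2, 0.1, -6.3]
grip_width: 37.1
```

Request:
move_arm:
  motion:
    - [5,20,15,-1]
    - [20,60,20,-3]
    - [40,100,20,-5]
    - [65,140,20,-7]
    - [85,165,10,-7.8]
    - [87.5,169.4,-5,-7.8]
    - [87.5,169.4,-15,-7.8]
    - [87.5,169.4,-23,-7.8]
    - [87.5,169.4,-23,-7.8]

```text
clock: 32.85
tool_pos: [665.6, 109.4, 44.5]
orientation: [[0.004, 0.099, 0.995], [-0.011, 0.995, -0.099], [-1.0, -0.011, 0.005]]
ft_force: [0.5, -0.4, -5.9]
grip_width: 36.7
```

```bash
python3 - <<'E'
from h import *
shot("w22")
E
```

```text
32.85 [665.6 109.4  44.5] [ 0.995 -0.099  0.005] [ 0.5 -0.4 -5.9] 36.741188753073864
```

View pics/w22.png

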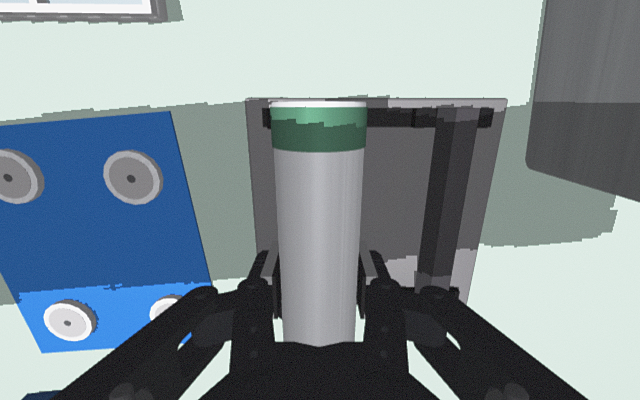

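Same pose as at lift. Lower back into the notches.

Request:
move_arm:
  motion:
    - [0,0,-12,0]
    - [-0.5,0,-24,0]
    - [-1,0,-34,0]
    - [-1.2,0,-39,0]
    - [-1.2,0,-42,0]
    - [-1.2,0,-42,0]

```text
clock: 33.65
tool_pos: [665.0, 109.6, 3.4]
orientation: [[0.006, 0.099, 0.995], [-0.011, 0.995, -0.099], [-1.0, -0.011, 0.007]]
ft_force: [0.6, 0.6, -5.6]
grip_width: 36.7
```

Request:
move_arm:
  motion:
    - [0,0,0,0]
    - [0,0,0,0]
    - [0,0,0,0]
    - [0,0,0,0]
  fingers: 60

```text
clock: 34.15
tool_pos: [665.2, 109.5, 3.7]
orientation: [[0.006, 0.099, 0.995], [-0.011, 0.995, -0.099], [-1.0, -0.011, 0.007]]
ft_force: [-0.6, -0.5, -0.5]
grip_width: 59.8
```

```bash
python3 - <<'E'
from h import *
shot("w23")
E
```

```text
34.15 [665.2 109.5   3.7] [ 0.995 -0.099  0.007] [-0.6 -0.5 -0.5] 59.81988869311278
```

View pics/w23.png

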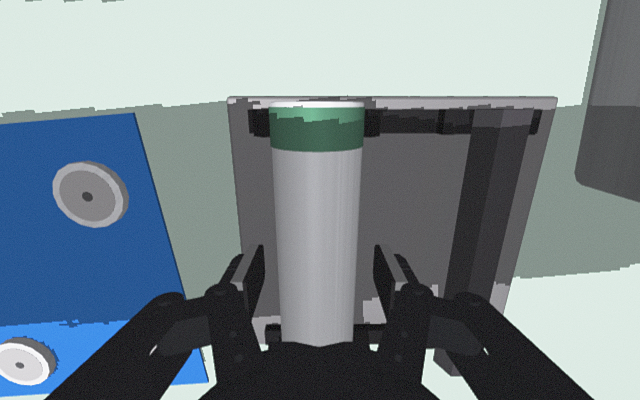

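Request:
move_arm:
  motion:
    - [1,12,-1,0]
    - [2.2,25,-3,0]
    - [3.2,37.8,-4.5,0]
    - [3.2,37.8,-4.5,0]
    - [3.2,37.8,-4.5,0]

```text
clock: 34.83
tool_pos: [668.3, 147.4, -1.0]
orientation: [[0.006, 0.098, 0.995], [-0.012, 0.995, -0.098], [-1.0, -0.011, 0.007]]
ft_force: [0.5, -0.6, -0.5]
grip_width: 59.9
```

Request:
move_arm:
  motion:
    - [0,0,0,0]
    - [0,0,0,0]
    - [0,0,0,0]
    - [0,0,0,0]
    - [0,0,0,0]
  fingers: 20
  squeeze: 120

```text
clock: 35.45
tool_pos: [668.2, 147.1, -0.4]
orientation: [[0.006, 0.099, 0.995], [-0.012, 0.995, -0.099], [-1.0, -0.011, 0.007]]
ft_force: [-3.8, -0.0, 5.6]
grip_width: 37.2
```

Request:
move_arm:
  motion:
    - [0,0,4,0]
    - [0,0,12,0]
    - [0,0,24,0]
    - [0,0,42,0]
    - [0,0,42,0]

```text
clock: 36.08
tool_pos: [670.0, 147.2, 44.6]
orientation: [[0.01, 0.099, 0.995], [-0.012, 0.995, -0.099], [-1.0, -0.01, 0.011]]
ft_force: [0.4, -0.8, -4.8]
grip_width: 37.1
```

```bash
python3 - <<'E'
from h import *
shot("w24")
b=grab_frame("scene");c=cv2.resize(b[170:270,220:350],None,fx=6,fy=6,interpolation=cv2.INTER_CUBIC);cv2.imwrite("pics/e11.png",c)
E
```

```text
36.075 [670.  147.2  44.6] [ 0.995 -0.099  0.011] [ 0.4 -0.8 -4.8] 37.0977918783167
```

View pics/w24.png

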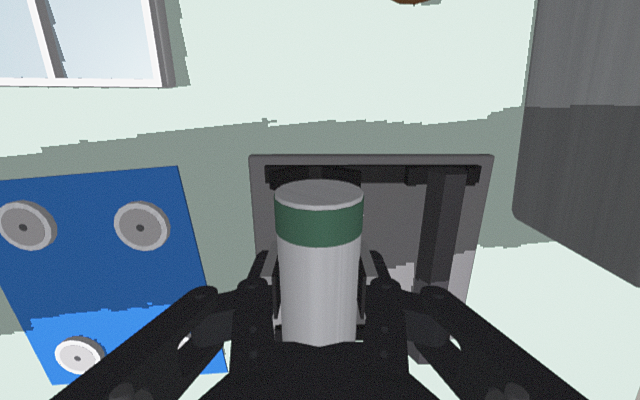

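View pics/e11.png

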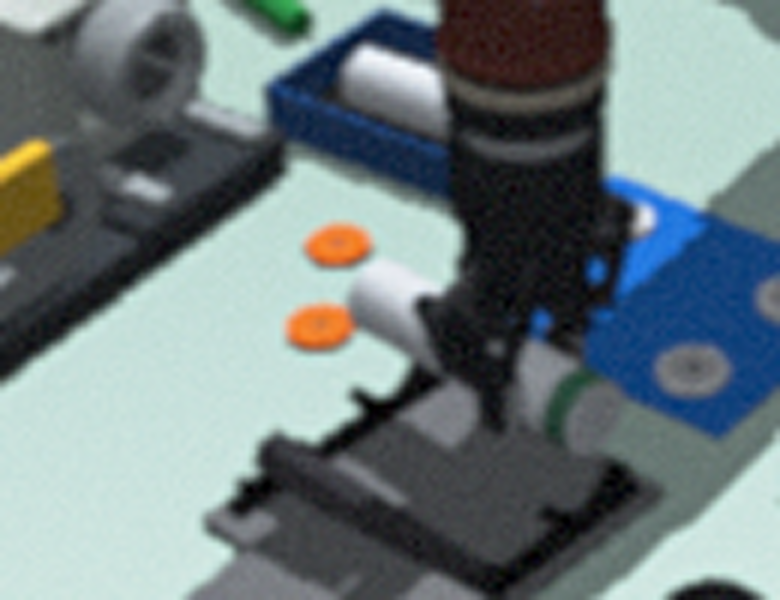

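```bash
cat >> h.py <<'E'
def ovl(P,img,c,d,L,R=20,col=(0,0,255),ends=(1,-1)):
    d=np.array(d,float);d/=np.linalg.norm(d);e=np.cross(d,[0,0,1.]);e/=np.linalg.norm(e);u=np.cross(e,d)
    for s in ends:
        q=[w2px("",np.array(c)+s*L/2*d+R*(np.cos(t)*e+np.sin(t)*u),P) for t in np.linspace(0,2*np.pi,50)]
        cv2.polylines(img,[np.array(q).round().astype(np.int32)],True,col,1)
E
python3 - <<'E'
from h import *
P=ld("w24");im=cv2.imread("pics/w24.png");s=camera_params("scene");b=cv2.imread("pics/scene1.png");b=grab_frame("scene")
yaw=np.radians(-5.7);d0=np.array([-np.sin(yaw),np.cos(yaw),0])
g=np.array([670,147.2,44.6+38.4])
for sl,col in((0,(0,0,255)),(.05,(0,255,0)),(-.05,(255,0,0))):
    d=d0+[0,0,sl]; c=g-38*d
    ovl(P,im,c,d,160,col=col,ends=(1,)); ovl(s,b,c,d,160,col=col)
a=cv2.resize(im[160:260,250:390],None,fx=4,fy=4);e=cv2.resize(b[180:270,260:350],None,fx=6,fy=6)
cv2.imwrite("pics/o1.png",a);cv2.imwrite("pics/o2.png",e)
E
```

```text
(no output)
```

View pics/o1.png

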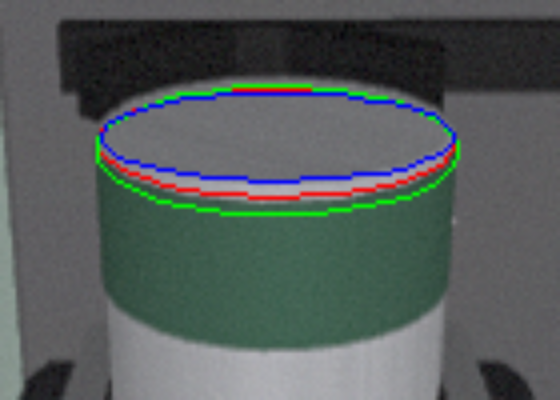

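View pics/o2.png

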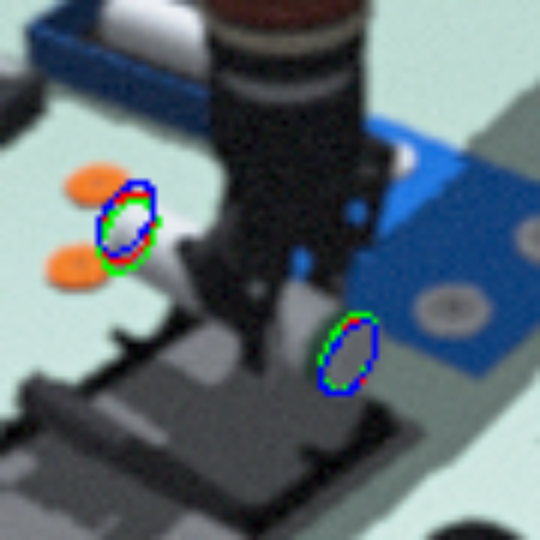

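Request:
move_arm:
  motion:
    - [-10,-15,20,0]
    - [-30,-45,35,2]
    - [-50,-85,40,4]
    - [-70,-125,40,6]
    - [-87,-160,35,7.9]
    - [-92,-185,25,7.9]
    - [-92.5,-198,16,7.9]
    - [-92.5,-198,16,7.9]
    - [-92.5,-198,16,7.9]

```text
clock: 37.35
tool_pos: [575.7, -50.0, 57.4]
orientation: [[0.007, -0.039, 0.999], [-0.01, 0.999, 0.04], [-1.0, -0.011, 0.006]]
ft_force: [0.1, 0.7, -6.4]
grip_width: 37.4
```

```bash
python3 - <<'E'
from h import *
shot("w25");s=camera_params("scene");b=grab_frame("scene");st=status.sense();t=st['tool_pos']
d=np.array([-.0384,1,0]);c=t+[0,0,38.4]-38*d
b0=b.copy();ovl(s,b,c,d,160)
cv2.imwrite("pics/o3.png",np.hstack([cv2.resize(q[150:240,215:305],None,fx=4.4,fy=4.4,interpolation=cv2.INTER_CUBIC) for q in(b0,b)]))
E
```

```text
37.35 [575.7 -50.   57.4] [0.999 0.04  0.006] [ 0.1  0.7 -6.4] 37.36839129837559
```

View pics/o3.png

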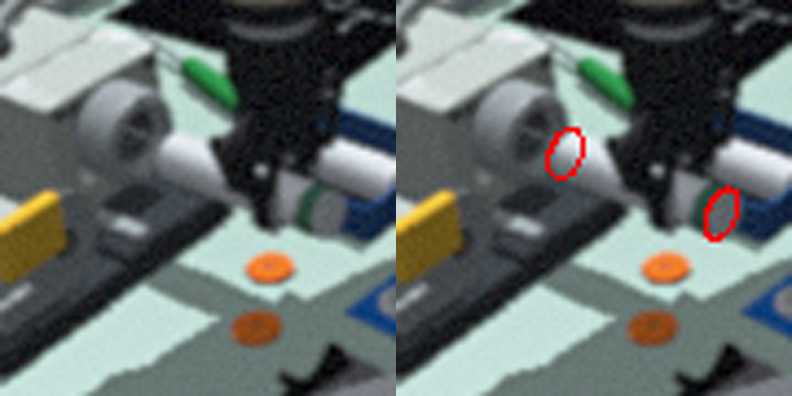

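Request:
move_arm:
  motion:
    - [1.8,-2,3.2,0]
    - [2.2,-12,3.2,0]
    - [2.6,-22,3.2,0]
    - [3,-32,3.2,0]
    - [3.3,-40,3.2,0]
    - [3.7,-48,3.2,0]
    - [4,-56,3.2,0]
    - [4.3,-64,3.2,0]
    - [4.3,-64,3.2,0]

```text
clock: 38.58
tool_pos: [580.3, -114.6, 60.9]
orientation: [[0.007, -0.039, 0.999], [-0.011, 0.999, 0.039], [-1.0, -0.011, 0.007]]
ft_force: [-0.4, -0.1, -4.8]
grip_width: 37.2
```

Request:
move_arm:
  motion:
    - [0.4,-8,0,0]
    - [0.7,-16,0,0]
    - [1,-24,0,0]
    - [1.3,-32,0,0]
    - [1.6,-40,0,0]
    - [1.8,-46,0,0]
    - [1.8,-46,0,0]

```text
clock: 39.45
tool_pos: [582.0, -161.1, 60.9]
orientation: [[0.007, -0.039, 0.999], [-0.011, 0.999, 0.039], [-1.0, -0.011, 0.007]]
ft_force: [0.3, 0.5, -5.5]
grip_width: 37.3
```

Request:
move_arm:
  motion:
    - [0.1,-3,0,0]
    - [0.2,-6,0,0]
    - [0.3,-9,0,0]
    - [0.4,-12,0,0]
    - [0.4,-12,0,0]

```text
clock: 40.08
tool_pos: [582.4, -173.3, 60.9]
orientation: [[0.007, -0.038, 0.999], [-0.011, 0.999, 0.038], [-1.0, -0.011, 0.007]]
ft_force: [0.6, -0.6, -6.3]
grip_width: 37.2
```

```bash
python3 - <<'E'
from h import *
shot("w26");crop("w26",220,120,420,350,2.6,"w26c")
E
```

```text
40.075 [ 582.4 -173.3   60.9] [0.999 0.038 0.007] [ 0.6 -0.6 -6.3] 37.249650071041884
```

View pics/w26c.png

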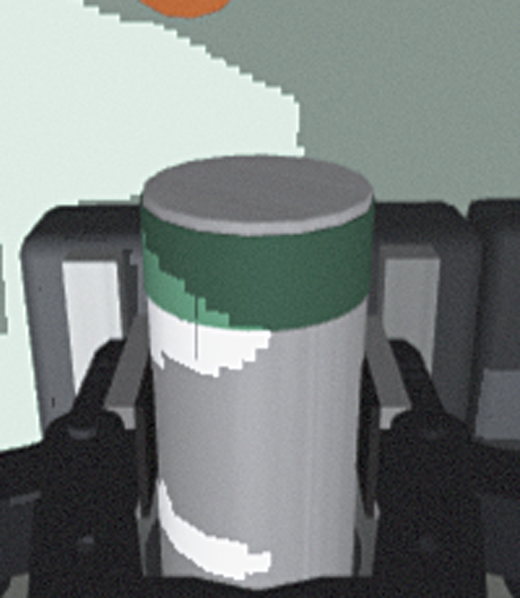

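Still free. Creep on.

Request:
move_arm:
  motion:
    - [0.1,-1.5,0,0]
    - [0.1,-3,0,0]
    - [0.2,-4.5,0,0]
    - [0.2,-4.5,0,0]

```text
clock: 40.62
tool_pos: [582.6, -177.5, 60.8]
orientation: [[0.007, -0.039, 0.999], [-0.01, 0.999, 0.039], [-1.0, -0.011, 0.007]]
ft_force: [0.3, 1.3, -5.6]
grip_width: 37.4
```

Request:
move_arm:
  motion:
    - [0.1,-1.5,0,0]
    - [0.1,-3,0,0]
    - [0.1,-3,0,0]

```text
clock: 41.0
tool_pos: [582.1, -177.6, 60.1]
orientation: [[0.006, -0.041, 0.999], [-0.005, 0.999, 0.041], [-1.0, -0.006, 0.006]]
ft_force: [-0.8, 13.7, -4.6]
grip_width: 37.2
```

Request:
move_arm:
  motion:
    - [0,0,0,0]
    - [0,0,0,0]
    - [0,0,0,0]
    - [0,0,0,0]

```text
clock: 41.5
tool_pos: [582.2, -177.5, 60.2]
orientation: [[0.006, -0.041, 0.999], [-0.005, 0.999, 0.041], [-1.0, -0.005, 0.006]]
ft_force: [0.3, 3.7, -2.7]
grip_width: 37.5
```

Request:
move_arm:
  motion:
    - [0,0,0,0]
    - [0,0,0,0]
    - [0,0,0,0]
    - [0,0,0,0]
  fingers: 64

```text
clock: 42.0
tool_pos: [582.4, -177.7, 60.4]
orientation: [[0.007, -0.041, 0.999], [-0.005, 0.999, 0.041], [-1.0, -0.006, 0.006]]
ft_force: [-0.1, 0.2, 0.5]
grip_width: 63.9
```

Request:
move_arm:
  motion:
    - [-1,15,0,0]
    - [-1,30,20,0]
    - [-1,45,60,0]
    - [-1,60,90,0]
    - [-1,60,90,0]

```text
clock: 42.62
tool_pos: [583.2, -116.5, 155.1]
orientation: [[0.012, -0.043, 0.999], [-0.008, 0.999, 0.043], [-1.0, -0.008, 0.012]]
ft_force: [1.4, -0.6, -0.4]
grip_width: 63.9
```

```bash
python3 - <<'E'
from h import *
im=shot("w27");s=camera_params("scene");b=grab_frame("scene");P=ld("w27")
d=np.array([-.0384,1,0]);m=np.array([583.2,-199,98])
for c in (m+(63)*d,): 
  for I,Q in((im,P),(b,s)):
    ovl(Q,I,c,d,0.01)
cv2.imwrite("pics/o4.png",cv2.resize(im[120:320,220:420],None,fx=3,fy=3));cv2.imwrite("pics/o5.png",cv2.resize(b[150:220,215:285],None,fx=8,fy=8,interpolation=cv2.INTER_CUBIC))
E
```

```text
42.625 [ 583.2 -116.5  155.1] [0.999 0.043 0.012] [ 1.4 -0.6 -0.4] 63.89280391348762
```

View pics/o4.png

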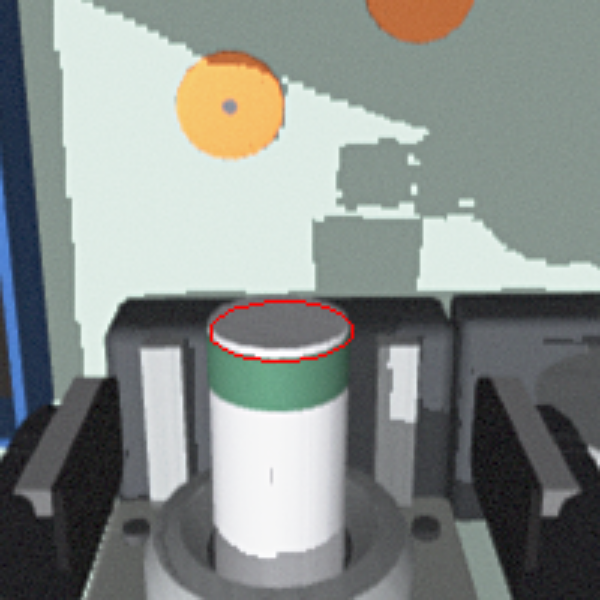

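View pics/o5.png

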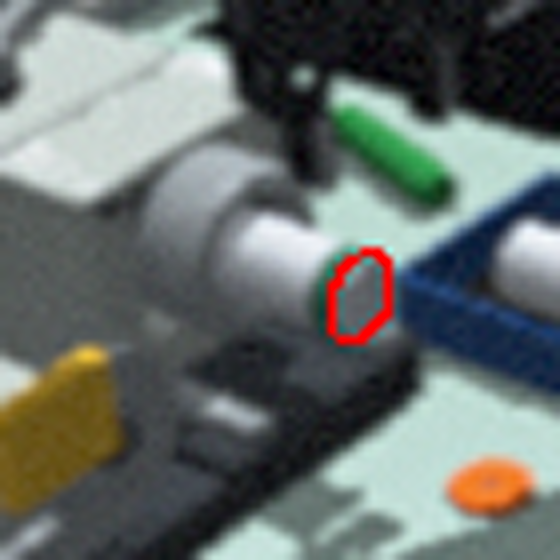

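Request:
move_arm:
  motion:
    - [-2,18,0,0]
    - [-2,18,-20,0]
    - [-2,18,-50,0]
    - [-2,18,-82,0]
    - [-2,18,-82,0]
    - [-2,18,-82,0]
  fingers: 0
  squeeze: 40

```text
clock: 43.48
tool_pos: [579.7, -99.1, 69.8]
orientation: [[0.008, -0.042, 0.999], [-0.006, 0.999, 0.042], [-1.0, -0.006, 0.008]]
ft_force: [0.1, 0.1, 0.8]
grip_width: 0.2
```

Request:
move_arm:
  motion:
    - [0,-5,0,0]
    - [0,-10,0,0]
    - [0,-15,0,0]
    - [0,-18,0,0]
    - [0,-21,0,0]
    - [0,-21,0,0]

```text
clock: 44.22
tool_pos: [579.7, -120.2, 69.7]
orientation: [[0.008, -0.041, 0.999], [-0.006, 0.999, 0.041], [-1.0, -0.006, 0.008]]
ft_force: [0.5, 0.4, 0.7]
grip_width: -0.2
```

```bash
python3 - <<'E'
from h import *
shot("w28")
E
```

```text
44.225 [ 579.7 -120.2   69.7] [0.999 0.041 0.008] [0.5 0.4 0.7] -0.2186194968748944
```

View pics/w28.png

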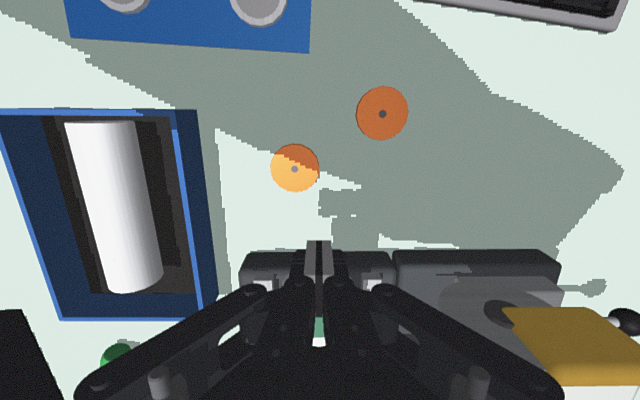

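Request:
move_arm:
  motion:
    - [0,-1.5,0,0]
    - [0,-3,0,0]
    - [0,-4.5,0,0]
    - [0,-5,0,0]

```text
clock: 44.78
tool_pos: [579.6, -122.4, 69.7]
orientation: [[0.008, -0.043, 0.999], [-0.001, 0.999, 0.043], [-1.0, -0.001, 0.008]]
ft_force: [0.2, 14.7, 4.1]
grip_width: 0.1
```

Request:
move_arm:
  motion:
    - [0,-1,0,0]
    - [0,-2,0,0]
    - [0,-2.5,0,0]

```text
clock: 45.15
tool_pos: [579.5, -122.3, 69.8]
orientation: [[0.008, -0.045, 0.999], [0.004, 0.999, 0.045], [-1.0, 0.003, 0.008]]
ft_force: [-0.2, 15.3, 5.1]
grip_width: 0.4
```

Request:
move_arm:
  motion:
    - [0,15,0,0]
    - [0,20,30,0]
    - [0,20,80,5]
    - [-10,10,120,15]
    - [-20,-20,150,25]
    - [-30,-60,160,35]
    - [-40,-100,160,45]
    - [-50,-140,160,55]
    - [-60,-180,160,65]
    - [-70,-220,160,75]
  fingers: 60

```text
clock: 46.4
tool_pos: [509.2, -343.4, 229.8]
orientation: [[-0.002, -0.978, 0.209], [0.008, 0.209, 0.978], [-1.0, 0.003, 0.007]]
ft_force: [-0.2, -0.1, 1.3]
grip_width: 60.5
```

```bash
python3 - <<'E'
from h import *
s=status.sense();print(s['tool_pos'],np.degrees(np.arctan2(s['orientation'][1,2],s['orientation'][0,2])))
E
```

```text
[ 509.15205813 -343.39083483  229.8190329 ] 77.91308627119494
```

Request:
move_arm:
  motion:
    - [-3,-10,0,10]
    - [-6,-20,0,20]
    - [-9,-32,0,30]
    - [-11,-44,0,40]
    - [-12,-52,0,50]
    - [-12.6,-56,-10,55.4]
    - [-12.6,-56,-25,55.4]
    - [-12.6,-56,-25,55.4]

```text
clock: 47.4
tool_pos: [496.1, -398.4, 202.9]
orientation: [[-0.009, -0.729, -0.684], [0.005, -0.685, 0.729], [-1.0, 0.003, 0.01]]
ft_force: [0.2, -0.3, 0.8]
grip_width: 60.1
```

```bash
python3 - <<'E'
from h import *
shot("w29")
E
```

```text
47.4 [ 496.1 -398.4  202.9] [-0.684  0.729  0.01 ] [ 0.2 -0.3  0.8] 60.095372512526176
```

View pics/w29.png

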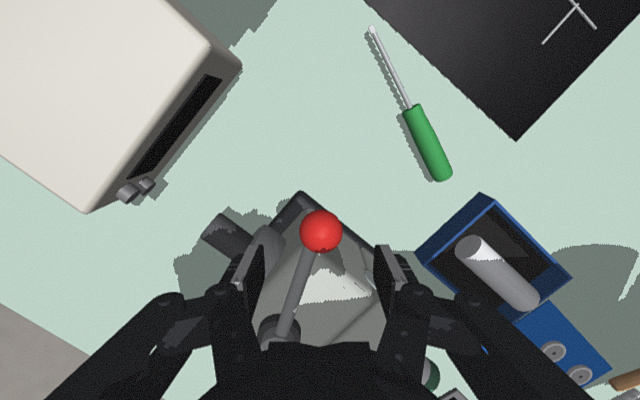

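```bash
python3 - <<'E'
from h import *
k=px2w("",321,231.5,187,ld("w29"));print(k)
h=np.array([608,-341]);v=k[:2]-h;print(np.linalg.norm(v),np.degrees(np.arctan2(v[1],v[0]))%360)
E
```

```text
[ 496.14095916 -396.58794861  187.        ]
124.90982767049525 206.42491396373566
```

Request:
move_arm:
  motion:
    - [0,0,-20,0]
    - [0,0,-40,0]
    - [0,0,-50,0]
    - [0,0,-50,0]

```text
clock: 47.95
tool_pos: [496.0, -398.2, 153.2]
orientation: [[-0.009, -0.729, -0.685], [0.005, -0.685, 0.729], [-1.0, 0.003, 0.01]]
ft_force: [-0.2, -0.2, 1.0]
grip_width: 60.0
```

Request:
move_arm:
  motion:
    - [0,0,0,0]
    - [0,0,0,0]
    - [0,0,0,0]
  fingers: 33
  squeeze: 20

```text
clock: 48.32
tool_pos: [496.0, -398.3, 153.7]
orientation: [[-0.009, -0.729, -0.685], [0.005, -0.685, 0.729], [-1.0, 0.003, 0.01]]
ft_force: [-1.0, 1.7, 1.2]
grip_width: 33.0
```

Request:
move_arm:
  motion:
    - [-4.5,11.2,0,-5.5]
    - [-8.4,22.6,0,-11]
    - [-11.2,34.3,0,-16.5]
    - [-12.8,46.2,0,-22]
    - [-13.3,58.2,0,-27.5]
    - [-12.6,70.2,0,-33]
    - [-10.8,82.1,0,-38.5]
    - [-8.7,90.8,0,-42.6]
    - [-7.8,93.9,0,-44]
    - [-7.8,93.9,0,-44]

```text
clock: 49.58
tool_pos: [488.4, -304.5, 153.9]
orientation: [[-0.003, -1.0, 0.013], [0.01, 0.013, 1.0], [-1.0, 0.003, 0.01]]
ft_force: [0.1, -0.8, -0.8]
grip_width: 33.3
```

```bash
python3 - <<'E'
from h import *
shot("w30")
E
```

```text
49.575 [ 488.4 -304.5  153.9] [0.013 1.    0.01 ] [ 0.1 -0.8 -0.8] 33.32681990348437
```

View pics/w30.png

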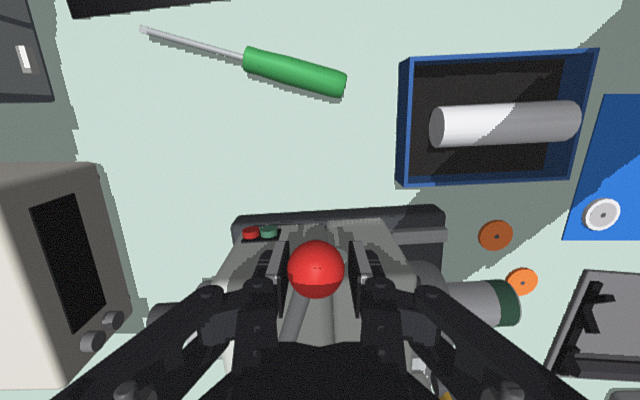

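Request:
move_arm:
  motion:
    - [0.5,1.5,0,0]
    - [1,3,0,0]
    - [1,3,0,0]

```text
clock: 50.0
tool_pos: [489.0, -301.7, 153.9]
orientation: [[-0.003, -1.0, 0.013], [0.01, 0.013, 1.0], [-1.0, 0.004, 0.01]]
ft_force: [-3.0, -3.0, 0.8]
grip_width: 33.2
```

Request:
move_arm:
  motion:
    - [0.5,1.5,0,0]
    - [0.8,2.5,0,0]
    - [0.8,2.5,0,0]

```text
clock: 50.38
tool_pos: [489.7, -299.2, 153.9]
orientation: [[-0.004, -1.0, 0.013], [0.01, 0.013, 1.0], [-1.0, 0.004, 0.01]]
ft_force: [-4.2, -3.7, 0.6]
grip_width: 33.2
```

```bash
python3 - <<'E'
from h import *
shot("w31");crop("w31",220,190,420,350,4,"w31c")
E
```

```text
50.375 [ 489.7 -299.2  153.9] [0.013 1.    0.01 ] [-4.2 -3.7  0.6] 33.23360513625648
```

View pics/w31c.png

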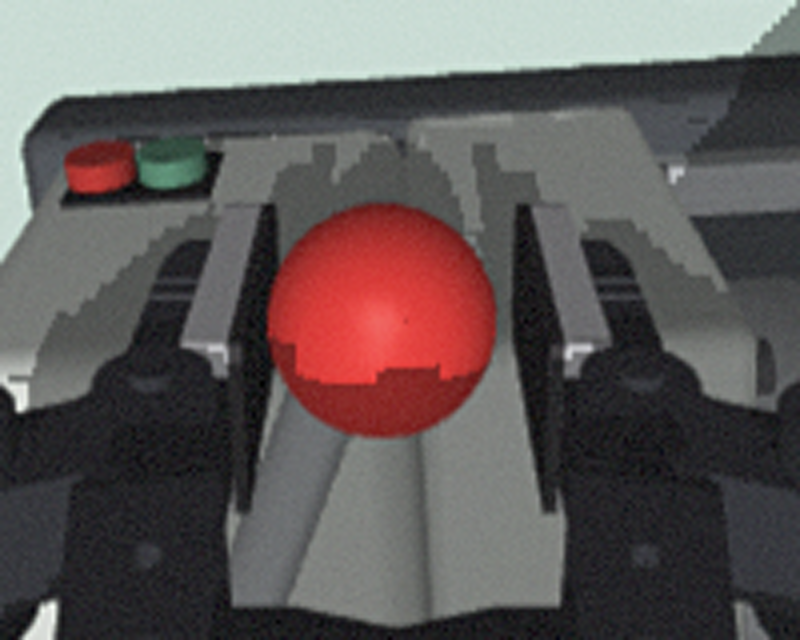

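```bash
python3 - <<'E'
from h import *
k=px2w("",315.7,270,187,ld("w31"));print(k)
h=np.array([608,-341]);v=k[:2]-h;print(np.linalg.norm(v),np.degrees(np.arctan2(v[1],v[0]))%360)
k=px2w("",317,268,187,ld("w30"));print(k)
E
```

```text
[ 491.1325561  -301.56340546  187.        ]
123.3419816369004 161.35317590831144
[ 488.65599079 -306.25212288  187.        ]
```

Request:
move_arm:
  motion:
    - [0.5,1.5,0,0]
    - [0.8,2.5,0,0]
    - [0.8,2.5,0,0]

```text
clock: 50.8
tool_pos: [490.4, -296.9, 154.0]
orientation: [[-0.004, -1.0, 0.013], [0.009, 0.013, 1.0], [-1.0, 0.004, 0.009]]
ft_force: [-3.7, -4.8, 0.7]
grip_width: 33.2
```

Request:
move_arm:
  motion:
    - [0.8,2.1,0,-1]
    - [1.6,4.2,0,-2]
    - [1.6,4.2,0,-2]

```text
clock: 51.18
tool_pos: [490.9, -296.4, 154.0]
orientation: [[-0.006, -0.999, 0.051], [0.003, 0.051, 0.999], [-1.0, 0.006, 0.002]]
ft_force: [-7.7, -21.0, -4.6]
grip_width: 33.1
```

Request:
move_arm:
  motion:
    - [0.8,2.1,0,-1]
    - [1.6,4.2,0,-2]
    - [1.6,4.2,0,-2]

```text
clock: 51.55
tool_pos: [491.5, -296.6, 153.9]
orientation: [[-0.008, -0.996, 0.088], [-0.005, 0.089, 0.996], [-1.0, 0.008, -0.006]]
ft_force: [-7.3, -24.6, -6.8]
grip_width: 33.1
```

Request:
move_arm:
  motion:
    - [0,-1,0,0]
    - [0,-1,0,0]
    - [0,-1,0,0]
    - [0,0,25,0]
    - [0,0,60,0]
    - [0,0,90,0]
    - [0,0,90,0]
  fingers: 60

```text
clock: 52.42
tool_pos: [492.6, -296.9, 246.7]
orientation: [[-0.005, -0.996, 0.088], [-0.007, 0.088, 0.996], [-1.0, 0.004, -0.008]]
ft_force: [0.5, -0.1, -0.6]
grip_width: 60.2
```

```bash
python3 - <<'E'
from h import *
im=shot("w32");P=ld("w32")
print(px2w("",*[320,201.5],187,P))
d=np.array([-.0384,1,0]);m=np.array([583.2,-199,100])
ovl(P,im,m+63*d,d,.01);cv2.imwrite("pics/w32o.png",im)
cv2.imwrite("pics/top2.png",grab_frame("top"))
E
```

```text
52.425 [ 492.6 -296.9  246.7] [ 0.088  0.996 -0.008] [ 0.5 -0.1 -0.6] 60.18469140109726
[ 487.17217237 -296.22767701  187.        ]
```

View pics/w32o.png

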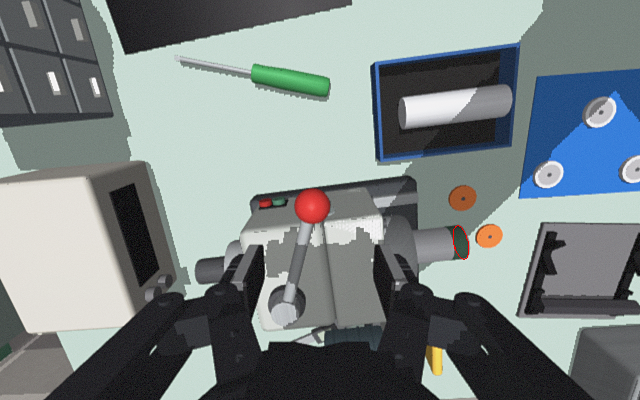

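View pics/top2.png

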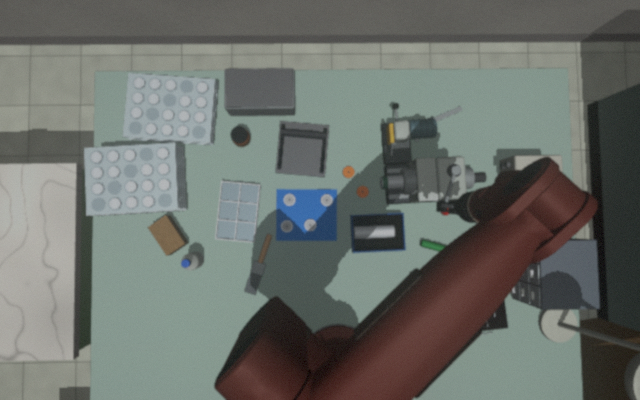

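```bash
python3 - <<'E'
from h import *
P=ld("w32");k=px2w("",312,205,187,P);print(k)
v=k[:2]-np.array([608,-341]);print(np.linalg.norm(v),np.degrees(np.arctan2(v[1],v[0]))%360)
E
```

```text
[ 489.65092276 -303.09100052  187.        ]
124.27226692007969 162.23895166255699
```

Request:
move_arm:
  motion:
    - [0,10,0,-10]
    - [0,30,0,-20]
    - [0,60,0,-30]
    - [0,100,0,-40]
    - [0,145,0,-50]
    - [0,190,-10,-60]
    - [0,235,-25,-70]
    - [0,280,-40,-80]
    - [0,320,-60,-85]
    - [0,320,-60,-85]

```text
clock: 53.78
tool_pos: [489.8, 26.6, 180.6]
orientation: [[-0.009, -0.002, 1.0], [0.009, 1.0, 0.002], [-1.0, 0.009, -0.009]]
ft_force: [-0.1, -0.2, -0.0]
grip_width: 60.1
```

```bash
python3 - <<'E'
from h import *
shot("w33")
E
```

```text
53.775 [489.8  26.6 180.6] [ 1.     0.002 -0.009] [-0.1 -0.2 -0. ] 60.097648128630894
```

View pics/w33.png

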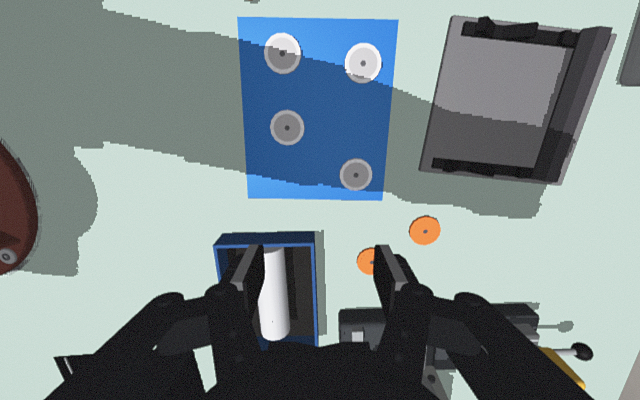

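```bash
python3 - <<'E'
from h import *
P=ld("w33")
for u,v in[(282.5,53),(363,63.5),(287,128),(356,175)]: print(px2w("",u,v,8,P).round(1))
im=cv2.imread("pics/w33.png");cv2.imwrite("pics/w33c.png",cv2.resize(im[10:205,230:405],None,fx=3,fy=3,interpolation=cv2.INTER_CUBIC))
for s in (P,):
  d=np.array(px2w("",363,63.5,8,P)) 
E
```

```text
[449.4 162.1   8. ]
[535.9 152.    8. ]
[451.8  84.2   8. ]
[533.6  29.3   8. ]
```

View pics/w33c.png

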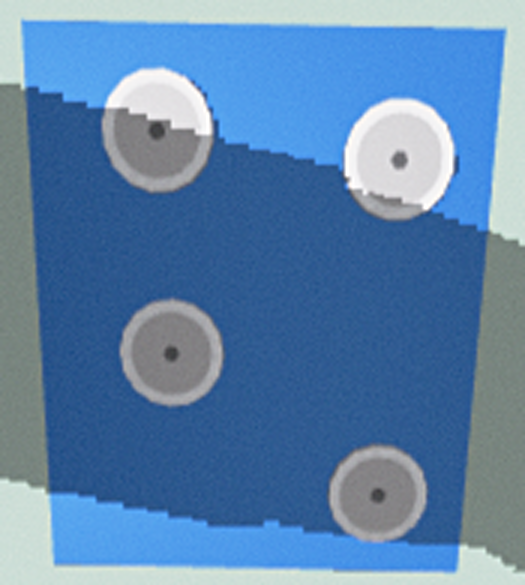

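Request:
move_arm:
  motion:
    - [20,2,-40,0]
    - [44,3,-80,0]
    - [44,3,-120,0]
    - [44,3,-150,0]
    - [44,3,-175,0]
    - [44,3,-190,0]
    - [44,3,-197,0]
    - [44,3,-197,0]

```text
clock: 54.82
tool_pos: [534.7, 27.8, -15.1]
orientation: [[-0.008, -0.002, 1.0], [0.008, 1.0, 0.002], [-1.0, 0.008, -0.008]]
ft_force: [-0.6, 0.1, 0.7]
grip_width: 60.2
```

```bash
python3 - <<'E'
from h import *
shot("w34");crop("w34",220,180,420,350,3.5,"w34c")
E
```

```text
54.825 [534.7  27.8 -15.1] [ 1.     0.002 -0.008] [-0.6  0.1  0.7] 60.22517091448174
```

View pics/w34c.png

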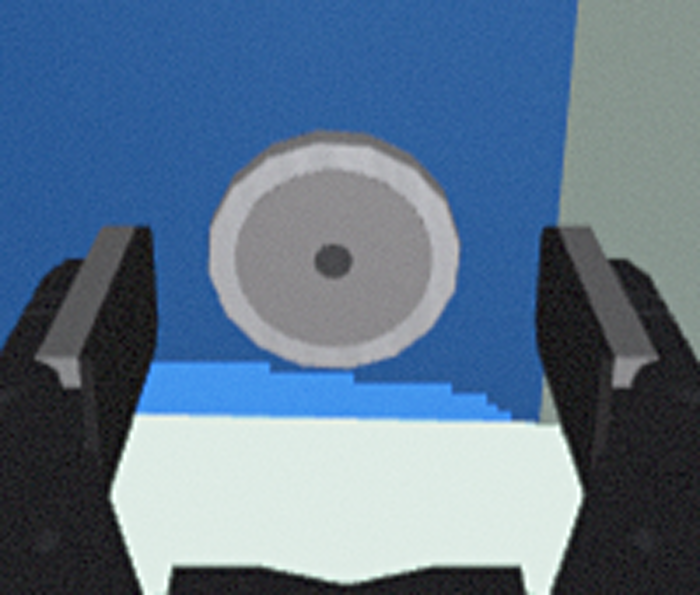

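Request:
move_arm:
  motion:
    - [-1.5,2,-0.5,0]
    - [-1.5,2,-0.5,0]
    - [-1.5,2,-0.5,0]
    - [-1.5,2,-0.5,0]
    - [-1.5,2,-0.5,0]
  fingers: 25
  squeeze: 30

```text
clock: 55.5
tool_pos: [534.2, 29.9, -13.8]
orientation: [[-0.006, -0.002, 1.0], [0.008, 1.0, 0.002], [-1.0, 0.008, -0.006]]
ft_force: [-1.7, 0.7, 4.9]
grip_width: 37.3
```

Request:
move_arm:
  motion:
    - [0,0,10,0]
    - [0,0,30,0]
    - [0,0,60,0]
    - [0,0,60,0]

```text
clock: 56.0
tool_pos: [536.4, 29.6, 49.6]
orientation: [[-0.0, -0.003, 1.0], [0.007, 1.0, 0.003], [-1.0, 0.007, -0.0]]
ft_force: [0.3, -0.0, -0.4]
grip_width: 37.0
```

```bash
python3 - <<'E'
from h import *
shot("w35");crop("w35",220,180,420,350,3.5,"w35c")
E
```

```text
56.0 [536.4  29.6  49.6] [ 1.     0.003 -0.   ] [ 0.3 -0.  -0.4] 37.0010048537288
```

View pics/w35c.png

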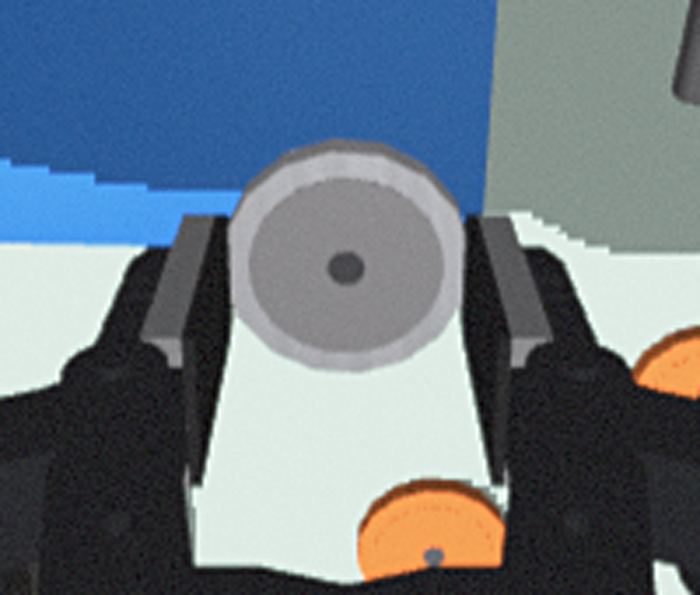

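Request:
move_arm:
  motion:
    - [-10,40,30,0]
    - [-20,90,50,0]
    - [-30,140,60,0]
    - [-40,185,70,0]
    - [-40,200,70,0]
    - [-40,200,70,0]

```text
clock: 56.8
tool_pos: [495.0, 230.1, 117.0]
orientation: [[-0.004, -0.004, 1.0], [0.007, 1.0, 0.004], [-1.0, 0.007, -0.004]]
ft_force: [-0.7, 0.3, 0.3]
grip_width: 37.1
```

```bash
python3 - <<'E'
from h import *
shot("w36")
print(px2w("top",188,262,130),px2w("top",240,135,70))
E
```

```text
56.8 [495.  230.1 117. ] [ 1.     0.004 -0.004] [-0.7  0.3  0.3] 37.068558292976796
[345.01831717 450.32156872 130.        ] [735.74005765 303.85026862  70.        ]
```

View pics/w36.png

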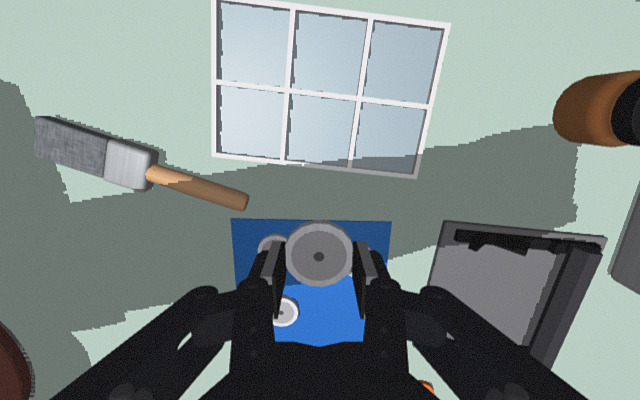

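```bash
python3 - <<'E'
from h import *
crop("w36",200,0,460,185,3,"w36c")
P=ld("w36")
px=[(214,-1),(450,23),(416,178),(212.5,155),(290,90.5),(360,99)]
tr=np.array([(-95,64),(95,64),(95,-64),(-95,-64),(-31,0),(31,0)],float)
W=np.array([px2w("",u,v,22,P)[:2] for u,v in px])
A=tr-tr.mean(0);B=W-W.mean(0);th=np.arctan2((A[:,0]*B[:,1]-A[:,1]*B[:,0]).sum(),(A*B).sum())
R=np.array([[np.cos(th),-np.sin(th)],[np.sin(th),np.cos(th)]]);t=W.mean(0)-R@tr.mean(0)
print("tray",t,np.degrees(th));print((W-(tr@R.T+t)).round(1))
for y in(31,-31):
  for x in(-62,0,62): print((x,y),(R@[x,y]+t).round(1))
E
```

```text
tray [499.2007658  319.60407554] -5.7980019955939985
[[ 1.4 -3.4]
 [-1.4  0.1]
 [-1.7  1. ]
 [-0.1  2.2]
 [ 1.8  0.2]
 [-0.  -0.1]]
(-62, 31) [440.6 356.7]
(0, 31) [502.3 350.4]
(62, 31) [564.  344.2]
(-62, -31) [434.4 295. ]
(0, -31) [496.1 288.8]
(62, -31) [557.8 282.5]
```

View pics/w36c.png

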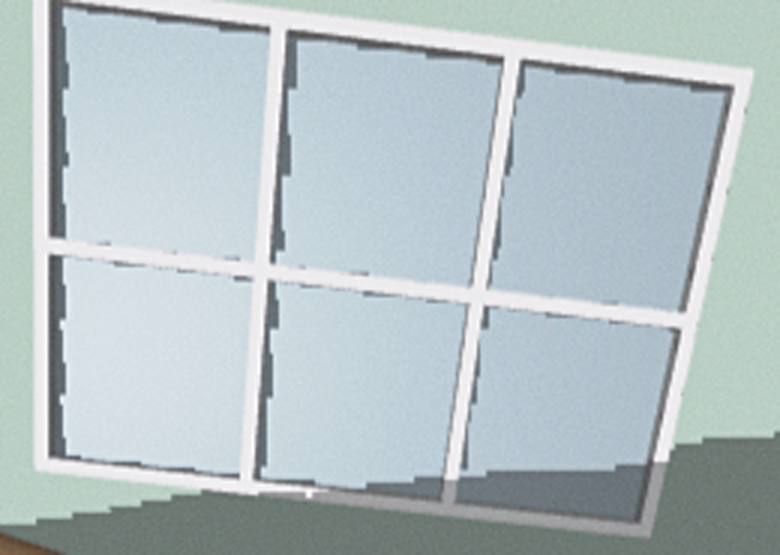

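Request:
move_arm:
  motion:
    - [20,40,0,-2]
    - [45,80,-20,-4]
    - [69,113.5,-45,-6]
    - [69,113.5,-75,-6]
    - [69,113.5,-98,-6]
    - [69,113.5,-109,-6]
    - [69,113.5,-111,-6]
    - [69,113.5,-111,-6]

```text
clock: 57.85
tool_pos: [564.9, 342.4, 7.0]
orientation: [[-0.002, 0.102, 0.995], [0.007, 0.995, -0.102], [-1.0, 0.007, -0.003]]
ft_force: [0.1, 0.8, -0.1]
grip_width: 36.8
```

```bash
python3 - <<'E'
from h import *
shot("w37")
E
```

```text
57.85 [564.9 342.4   7. ] [ 0.995 -0.102 -0.003] [ 0.1  0.8 -0.1] 36.812067015210964
```

View pics/w37.png

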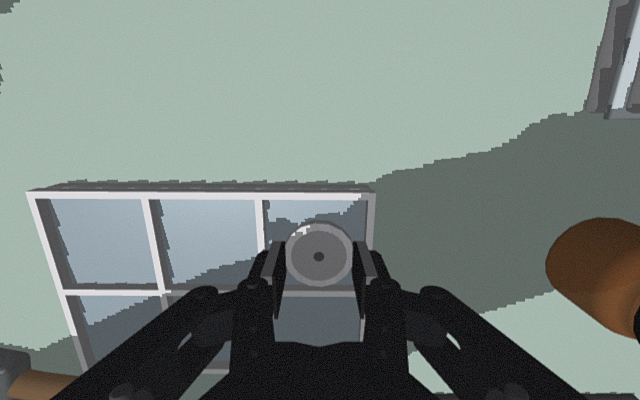

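Request:
move_arm:
  motion:
    - [0,1,0,0]
    - [0,1,-1.5,0]
    - [0,1,-1.5,0]

```text
clock: 58.28
tool_pos: [565.0, 343.7, 5.7]
orientation: [[-0.002, 0.102, 0.995], [0.007, 0.995, -0.102], [-1.0, 0.007, -0.002]]
ft_force: [0.6, 1.2, -0.8]
grip_width: 36.9
```

Request:
move_arm:
  motion:
    - [0,0,0,0]
    - [0,0,0,0]
    - [0,0,0,0]
    - [0,0,30,0]
    - [-10,-20,70,0]
    - [-30,-60,100,0]
  fingers: 50

```text
clock: 59.02
tool_pos: [535.4, 283.9, 107.6]
orientation: [[0.0, 0.1, 0.995], [0.008, 0.995, -0.1], [-1.0, 0.008, -0.0]]
ft_force: [0.9, -0.7, 0.1]
grip_width: 50.0
```

```bash
python3 - <<'E'
from h import *
shot("w38")
E
```

```text
59.025 [535.4 283.9 107.6] [ 0.995 -0.1   -0.   ] [ 0.9 -0.7  0.1] 49.96849338974003
```

View pics/w38.png

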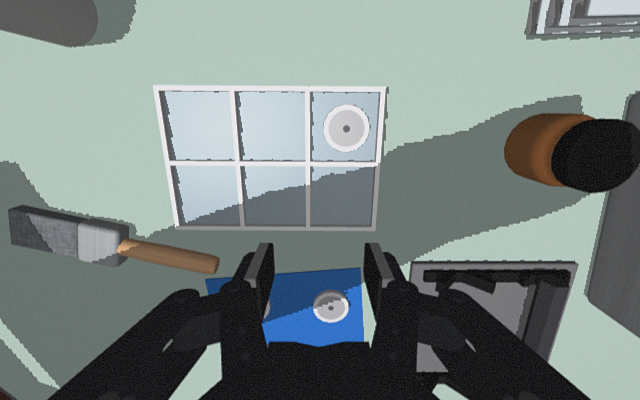

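Request:
move_arm:
  motion:
    - [0,-45,0,0]
    - [0.3,-95,-10,0]
    - [0.3,-131.5,-40,0]
    - [0.3,-131.5,-80,0]
    - [0.3,-131.5,-108,0]
    - [0.3,-131.5,-119,0]
    - [0.3,-131.5,-123,0]
    - [0.3,-131.5,-123,0]
  fingers: 60

```text
clock: 60.08
tool_pos: [535.9, 149.1, -10.3]
orientation: [[0.004, 0.102, 0.995], [0.007, 0.995, -0.102], [-1.0, 0.007, 0.003]]
ft_force: [0.4, 0.3, -0.2]
grip_width: 59.9
```

```bash
python3 - <<'E'
from h import *
shot("w39");crop("w39",220,180,420,350,3.5,"w39c")
E
```

```text
60.075 [535.9 149.1 -10.3] [ 0.995 -0.102  0.003] [ 0.4  0.3 -0.2] 59.9165614137208
```

View pics/w39c.png

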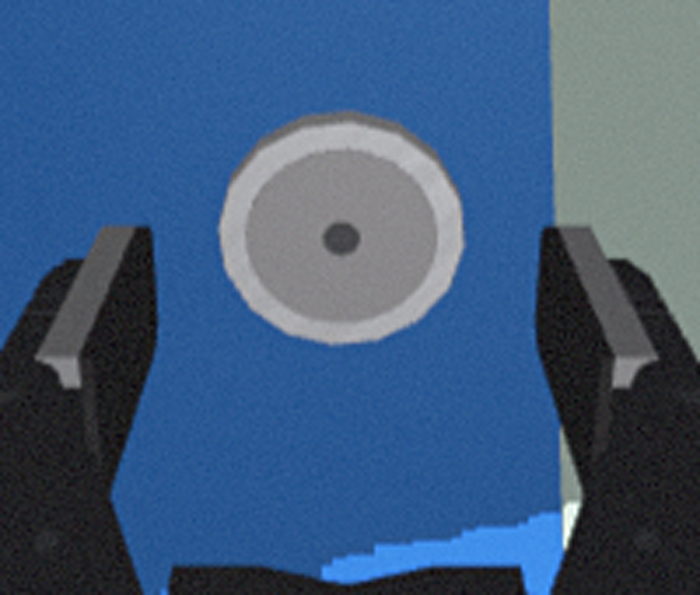

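Request:
move_arm:
  motion:
    - [-0.5,3,-3,0]
    - [-0.5,3,-5,0]
    - [-0.5,3,-5,0]

```text
clock: 60.5
tool_pos: [535.4, 152.1, -15.2]
orientation: [[0.004, 0.102, 0.995], [0.007, 0.995, -0.102], [-1.0, 0.007, 0.003]]
ft_force: [-0.7, -0.4, 0.8]
grip_width: 59.9
```

Request:
move_arm:
  motion:
    - [0,0,0,0]
    - [0,0,0,0]
    - [0,0,0,0]
    - [0,0,0,0]
    - [0,0,0,0]
  fingers: 25

```text
clock: 61.12
tool_pos: [535.5, 152.1, -14.9]
orientation: [[0.004, 0.102, 0.995], [0.007, 0.995, -0.102], [-1.0, 0.007, 0.004]]
ft_force: [-2.2, 0.5, 6.0]
grip_width: 37.6
```

Request:
move_arm:
  motion:
    - [0,0,10,0]
    - [0,0,30,0]
    - [0,10,60,0]
    - [-10,40,80,0]
    - [-20,80,90,0]
    - [-20,80,90,0]

```text
clock: 61.88
tool_pos: [515.6, 234.3, 76.8]
orientation: [[0.006, 0.099, 0.995], [0.008, 0.995, -0.099], [-1.0, 0.008, 0.006]]
ft_force: [0.2, -0.4, 0.0]
grip_width: 37.2
```

```bash
python3 - <<'E'
from h import *
shot("w40")
E
```

```text
61.875 [515.6 234.3  76.8] [ 0.995 -0.099  0.006] [ 0.2 -0.4  0. ] 37.20423083068612
```

View pics/w40.png

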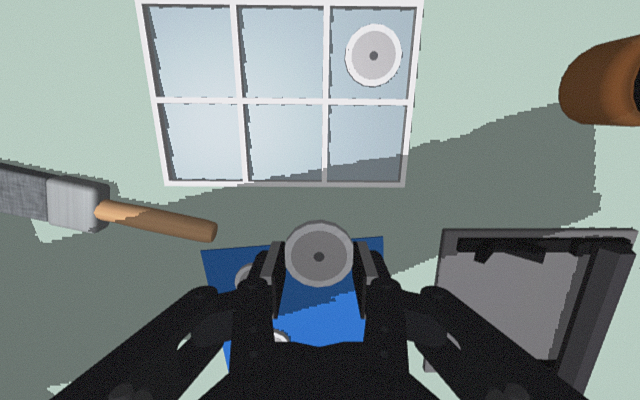

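Request:
move_arm:
  motion:
    - [-20,35,10,0]
    - [-45,75,10,0]
    - [-70,110,0,0]
    - [-75,122.5,-30,0]
    - [-75,122.5,-55,0]
    - [-75,122.5,-68,0]
    - [-75,122.5,-71,0]
    - [-75,122.5,-71,0]

```text
clock: 62.92
tool_pos: [441.3, 355.3, 5.6]
orientation: [[0.006, 0.1, 0.995], [0.007, 0.995, -0.1], [-1.0, 0.008, 0.005]]
ft_force: [0.2, 0.3, 0.7]
grip_width: 37.6
```

```bash
python3 - <<'E'
from h import *
shot("w41");crop("w41",150,150,450,350,2.6,"w41c")
E
```

```text
62.925 [441.3 355.3   5.6] [ 0.995 -0.1    0.005] [0.2 0.3 0.7] 37.59199261363625
```

View pics/w41c.png

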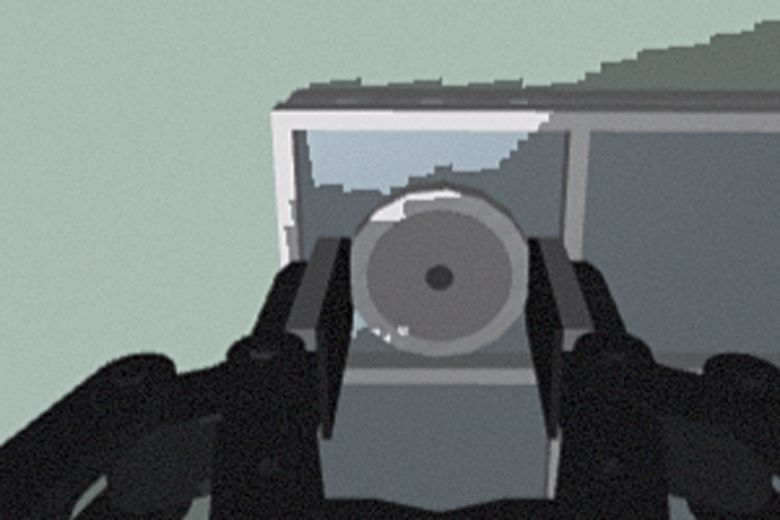

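Request:
move_arm:
  motion:
    - [-0.5,1.5,0,0]
    - [-0.5,1.5,0,0]

```text
clock: 63.22
tool_pos: [441.5, 357.3, 6.6]
orientation: [[0.008, 0.1, 0.995], [0.008, 0.995, -0.1], [-1.0, 0.009, 0.007]]
ft_force: [1.0, -0.2, -0.5]
grip_width: 37.5
```

Request:
move_arm:
  motion:
    - [0,0,0,0]
    - [0,0,0,0]
    - [0,0,0,0]
    - [0,0,30,0]
    - [5,-40,70,0]
    - [10,-90,90,0]
    - [10,-140,80,0]
    - [10,-190,70,0]
    - [10,-195,60,0]
  fingers: 50

```text
clock: 64.35
tool_pos: [451.8, 160.0, 66.5]
orientation: [[0.008, 0.104, 0.995], [0.008, 0.995, -0.104], [-1.0, 0.009, 0.008]]
ft_force: [-0.6, 0.2, -0.3]
grip_width: 49.9
```

```bash
python3 - <<'E'
from h import *
shot("w42")
E
```

```text
64.35 [451.8 160.   66.5] [ 0.995 -0.104  0.008] [-0.6  0.2 -0.3] 49.91921762204298
```

View pics/w42.png

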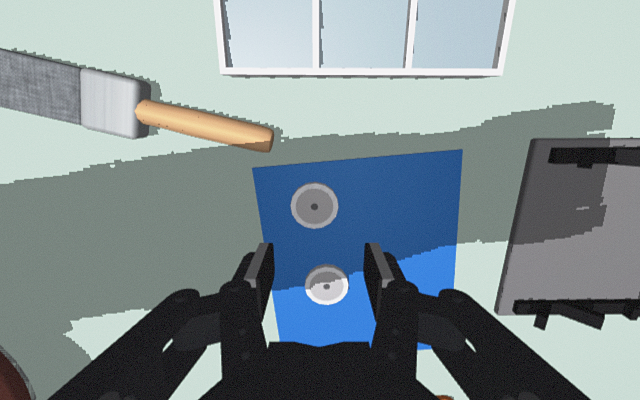

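```bash
python3 - <<'E'
from h import *
P=ld("w42")
for u,v,z in[(314,207,8),(326.5,286.5,8),(270,145,10)]: print(px2w("",u,v,z,P).round(1))
E
```

```text
[448.8 161.2   8. ]
[451.9  84.2   8. ]
[420.9 215.3  10. ]
```

Request:
move_arm:
  motion:
    - [-2.8,2,-25,0]
    - [-2.8,2,-50,0]
    - [-2.8,2,-70,0]
    - [-2.8,2,-78,0]
    - [-2.8,2,-81.5,0]
    - [-2.8,2,-81.5,0]
  fingers: 60

```text
clock: 65.15
tool_pos: [448.6, 163.1, -15.9]
orientation: [[0.007, 0.103, 0.995], [0.008, 0.995, -0.103], [-1.0, 0.009, 0.006]]
ft_force: [0.7, 0.4, -0.4]
grip_width: 59.8
```

```bash
python3 - <<'E'
from h import *
shot("w43");crop("w43",220,180,420,350,3.5,"w43c")
E
```

```text
65.15 [448.6 163.1 -15.9] [ 0.995 -0.103  0.006] [ 0.7  0.4 -0.4] 59.82819052217174
```

View pics/w43c.png

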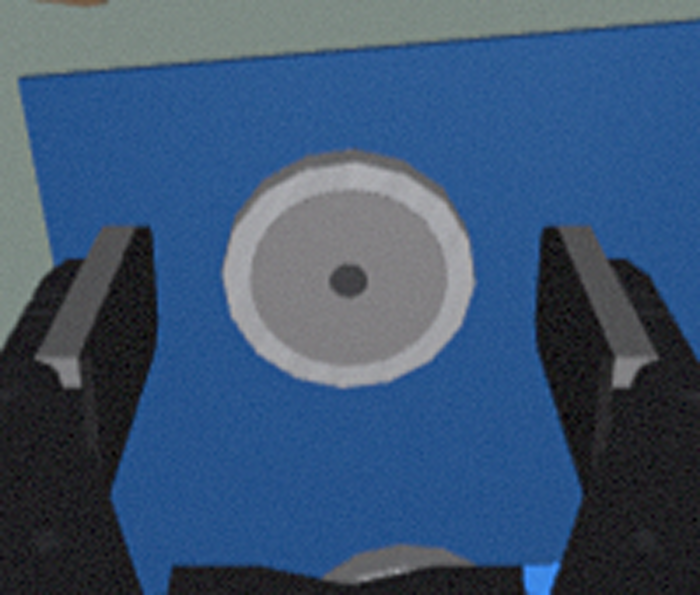

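Request:
move_arm:
  motion:
    - [0,-1.5,0.5,0]
    - [0,-1.5,0.5,0]
    - [0,-1.5,0.5,0]
    - [0,-1.5,0.5,0]
    - [0,-1.5,0.5,0]
    - [0,-1.5,0.5,0]
  fingers: 25

```text
clock: 65.95
tool_pos: [449.4, 161.4, -14.1]
orientation: [[0.009, 0.103, 0.995], [0.008, 0.995, -0.103], [-1.0, 0.009, 0.008]]
ft_force: [-0.5, -0.9, 5.9]
grip_width: 37.4
```

Request:
move_arm:
  motion:
    - [0,0,20,0]
    - [0,0,50,0]
    - [20,20,90,0]
    - [50,50,100,0]
    - [80,85,100,0]
    - [108,120.5,80,0]
    - [108,120.5,50,0]
    - [108,120.5,30,0]
    - [108,120.5,22,0]
    - [108,120.5,22,0]

```text
clock: 67.2
tool_pos: [557.3, 281.5, 8.3]
orientation: [[0.009, 0.103, 0.995], [0.008, 0.995, -0.103], [-1.0, 0.009, 0.008]]
ft_force: [0.2, 0.3, 0.2]
grip_width: 37.2
```

```bash
python3 - <<'E'
from h import *
shot("w44");crop("w44",150,150,450,350,2.6,"w44c")
E
```

```text
67.2 [557.3 281.5   8.3] [ 0.995 -0.103  0.008] [0.2 0.3 0.2] 37.198814870232134
```

View pics/w44c.png

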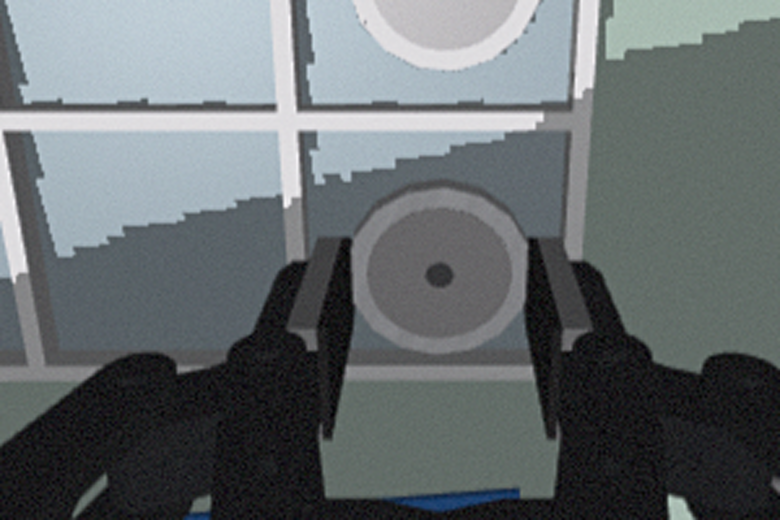

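Request:
move_arm:
  motion:
    - [0,1.5,-2,0]
    - [0,1.5,-2,0]
    - [0,1.5,-2,0]

```text
clock: 67.62
tool_pos: [558.1, 283.3, 7.4]
orientation: [[0.011, 0.103, 0.995], [0.008, 0.995, -0.103], [-1.0, 0.009, 0.01]]
ft_force: [-0.1, -0.5, -0.4]
grip_width: 37.1
```

Request:
move_arm:
  motion:
    - [0,0,0,0]
    - [0,0,0,0]
    - [0,0,0,0]
    - [0,0,30,0]
    - [-20,-30,70,0]
    - [-45,-75,90,0]
    - [-70,-120,90,0]
    - [-95,-165,80,0]
    - [-105.4,-199,60,0]
    - [-105.4,-199,50,0]
  fingers: 50

```text
clock: 68.88
tool_pos: [452.0, 82.7, 56.7]
orientation: [[0.01, 0.106, 0.994], [0.008, 0.994, -0.106], [-1.0, 0.009, 0.009]]
ft_force: [0.2, 1.0, 0.4]
grip_width: 49.9
```

```bash
python3 - <<'E'
from h import *
shot("w45");crop("w45",220,180,420,350,3.5,"w45c")
E
```

```text
68.875 [452.   82.7  56.7] [ 0.994 -0.106  0.009] [0.2 1.  0.4] 49.872204668768994
```

View pics/w45.png

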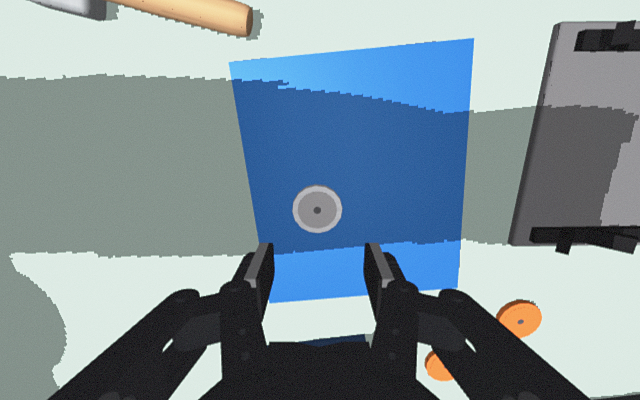

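```bash
python3 - <<'E'
from h import *
print(px2w("",317.5,210,8,ld("w45")))
E
```

```text
[452.14395318  84.52035056   8.        ]
```

Request:
move_arm:
  motion:
    - [-0.3,1.2,-25,0]
    - [-0.3,1.2,-50,0]
    - [-0.3,1.2,-65,0]
    - [-0.3,1.2,-71.5,0]
    - [-0.3,1.2,-71.5,0]
    - [-0.3,1.2,-71.5,0]
  fingers: 60

```text
clock: 69.68
tool_pos: [452.3, 84.9, -14.9]
orientation: [[0.011, 0.105, 0.994], [0.009, 0.994, -0.105], [-1.0, 0.01, 0.01]]
ft_force: [-0.9, -1.1, -0.4]
grip_width: 60.1
```

Request:
move_arm:
  motion:
    - [0,0,0,0]
    - [0,0,0,0]
    - [0,0,0,0]
    - [0,0,0,0]
    - [0,0,0,0]
    - [0,0,0,0]
  fingers: 25

```text
clock: 70.42
tool_pos: [452.9, 84.8, -13.8]
orientation: [[0.012, 0.105, 0.994], [0.008, 0.994, -0.105], [-1.0, 0.01, 0.011]]
ft_force: [-2.1, -0.4, 6.4]
grip_width: 37.2
```

Request:
move_arm:
  motion:
    - [0,0,30,0]
    - [0,20,70,0]
    - [-5,70,100,0]
    - [-10,120,100,0]
    - [-15,170,100,0]
    - [-18.5,210.5,80,0]
    - [-18.5,210.5,50,0]
    - [-18.5,210.5,28,0]
    - [-18.5,210.5,21,0]
    - [-18.5,210.5,21,0]

```text
clock: 71.68
tool_pos: [434.5, 295.2, 7.5]
orientation: [[0.012, 0.106, 0.994], [0.008, 0.994, -0.106], [-1.0, 0.01, 0.011]]
ft_force: [-0.6, -0.7, -0.3]
grip_width: 36.7
```

```bash
python3 - <<'E'
from h import *
shot("w46");crop("w46",150,150,450,350,2.6,"w46c")
E
```

```text
71.675 [434.5 295.2   7.5] [ 0.994 -0.106  0.011] [-0.6 -0.7 -0.3] 36.664397086128666
```

View pics/w46c.png

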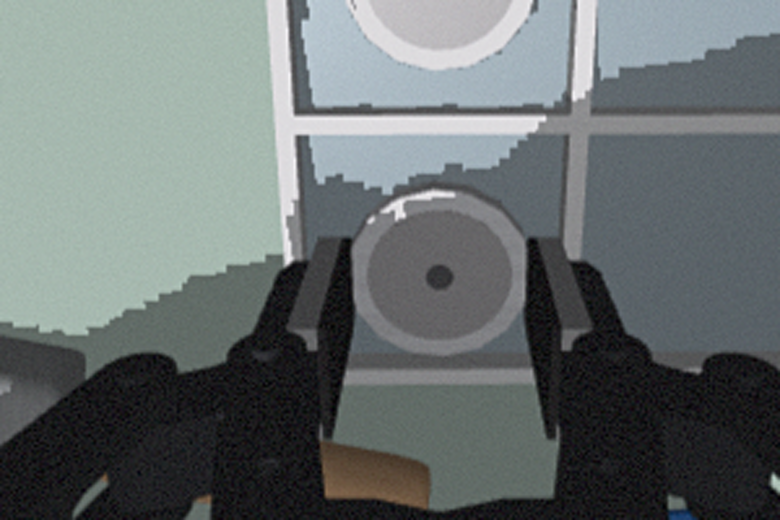

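Request:
move_arm:
  motion:
    - [0,1.5,-1.5,0]
    - [0,1.5,-1.5,0]

```text
clock: 71.97
tool_pos: [435.6, 297.1, 7.4]
orientation: [[0.014, 0.106, 0.994], [0.009, 0.994, -0.106], [-1.0, 0.011, 0.013]]
ft_force: [-0.1, -0.2, -0.6]
grip_width: 37.3
```

Request:
move_arm:
  motion:
    - [0,0,0,0]
    - [0,0,0,0]
    - [0,0,0,0]
    - [0,0,30,0]
    - [10,-10,80,0]
    - [35,-40,120,0]
    - [65,-50,150,0]
    - [65,-50,150,0]
  fingers: 50

```text
clock: 72.97
tool_pos: [503.5, 246.4, 159.9]
orientation: [[0.018, 0.108, 0.994], [0.01, 0.994, -0.108], [-1.0, 0.012, 0.017]]
ft_force: [-0.1, 0.1, -0.6]
grip_width: 50.1
```

```bash
python3 - <<'E'
from h import *
shot("w47"); cv2.imwrite("pics/top3.png",grab_frame("top"))
b=grab_frame("scene");cv2.imwrite("pics/scene3.png",cv2.resize(b[130:280,170:450],None,fx=2.8,fy=2.8,interpolation=cv2.INTER_CUBIC))
E
```

```text
72.975 [503.5 246.4 159.9] [ 0.994 -0.108  0.017] [-0.1  0.1 -0.6] 50.065378789329735
```

View pics/w47.png

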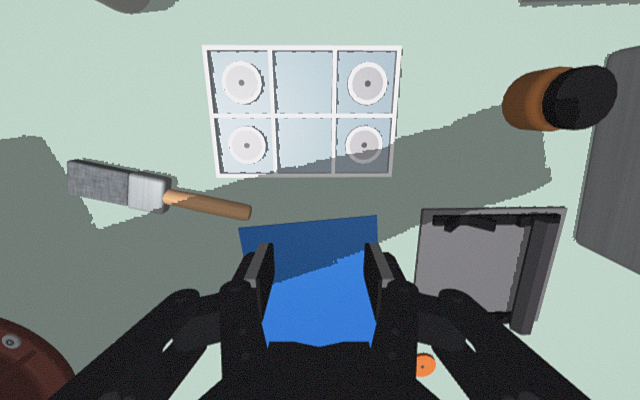

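View pics/scene3.png

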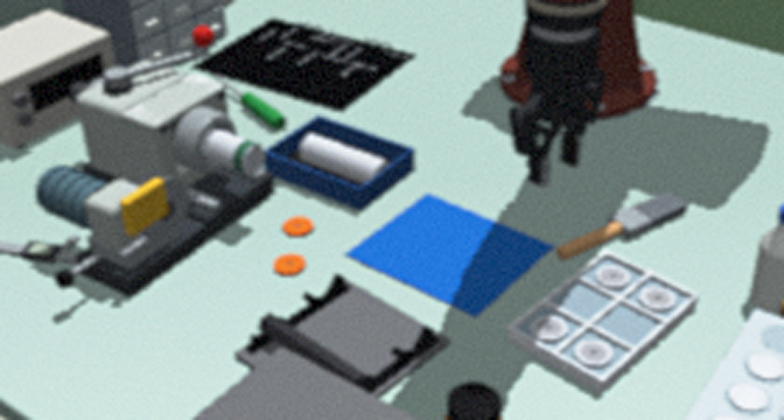

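View pics/top3.png

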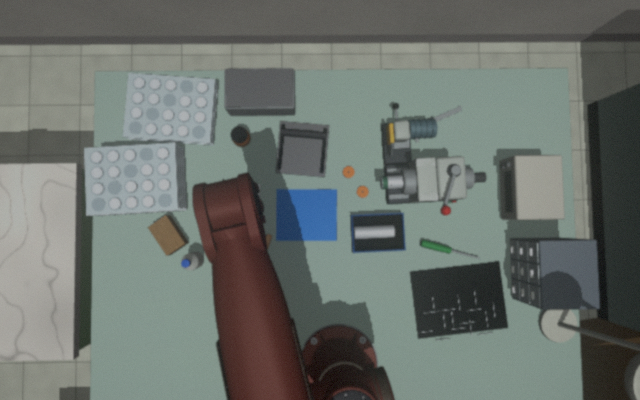

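```bash
python3 - <<'E'
from h import *
def red(im):
    i=im.astype(int);m=(i[...,2]-np.maximum(i[...,0],i[...,1])>60).astype(np.uint8);m[:, :430]=0;m[:,470:]=0;m[:195]=0
    n,l,s,c=cv2.connectedComponentsWithStats(m);k=1+np.argmax(s[1:,4]);return c[k],s[k,4]
for f in("top0","top3"):
    c,a=red(cv2.imread(f"pics/{f}.png"));w=px2w("top",c[0],c[1],187);v=w[:2]-[608,-341];print(f,c,a,w.round(1),np.degrees(np.arctan2(v[1],v[0]))%360)
b=grab_frame("scene");s=camera_params("scene");d=np.array([-.0384,1,0]);ovl(s,b,np.array([583.2,-199,100])+63*d,d,.01)
cv2.imwrite("pics/f1.png",cv2.resize(b[150:220,215:285],None,fx=8,fy=8,interpolation=cv2.INTER_CUBIC))
E
```

```text
top0 [447.2972973  210.86486486] 37 [ 485.5 -307.9  187. ] 164.89254697012794
top3 [446.         210.24390244] 41 [ 487.4 -304.2  187. ] 163.05206468819875
```

View pics/f1.png

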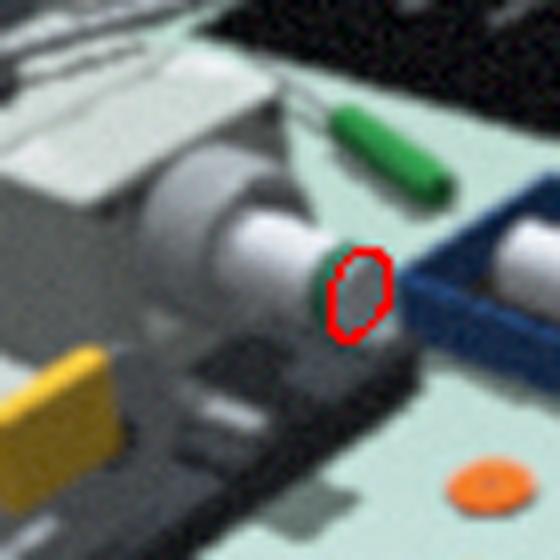

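```bash
python3 - <<'E'
from h import *
print(robot.hand_in(), status.sense()['clock'])
E
```

```text
the job is handed in; nothing more can be done
the job is handed in; nothing more can be done
```

The changeover is done and I handed the job in at about 73 s; no verdict was given.

- **Lever and remnant:** I opened the lever (by camera to about 0.74 rad) and laid the old remnant in the blue bin. It tipped in the grip on the way but settled flat in the bin.
- **New bar:** I put it back in the rack once to re-grip it off-centre, then fed it to the stop. I checked it there with a 15 N push on the end, which did not move it.
- **Closing:** I swung the lever to its end stop, felt at about 25 N.
- **Blanks:** There were four, one of which was knocked aside during the run. Each went into its own pocket of the empty white tray.

**Last checks:**
- The pictures show the bar end where it should be when home.
- The knob is about 2° past its clamped starting position.
- The remnant is inside the bin, and all four blanks look flat in their pockets.
- The hex bar and the other things look unmoved by eye.
- The gripper stood clear of everything.

**What disagreed:**
- **Fingertips:** They were about 20 mm behind the reported tool point, not 17 mm ahead as stated. My first lever swing passed over the knob. I then calibrated by a touch on the mat.
- **Finger opening:** It read about 37 mm on the 40 mm parts.
- **Camera positions:** Single-camera measurements differed by 2 to 4 mm.

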